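# Reunite the split fossils

### The arm

A 6-joint arm with a two-finger parallel gripper is mounted at the origin on the work surface. World frame = base frame: x ahead of the robot, y to its left, z up, the work surface at z = 0. Lengths are in mm, angles in rad, forces in N, time in s.
With the tool pointing down it reaches from about 275 to 1000 mm from the base axis. Payload 8.4 kg.
Tool frame: the origin (TCP) lies midway between the tips of the shut fingers; the grasp point (between the pads) lies 19 mm behind it; z points along the fingers, y is the direction in which the jaws open and shut (so a half turn about z gives the same grasp; the last joint's range is limited). The gripper opens to 85 mm and grips with 20 to 120 N. Pads are 22 mm wide; open, the fingers measure 114 mm over their backs; the gripper's body (76 mm by 85 mm) begins 54 mm behind the grasp point. The pads swing forward as they close: fully open they stand 13 mm farther back than shut.
Start: joints at [-1.125, 0.353, 1.633, -0, 1.155, -0.002], TCP at [270.614, -563.379, 208.481] pointing down, gripper open.
Joint ranges: [-2.63, 2.63], [-0.92, 2.1], [0.06, 2.66], [-1.3, 4.44], [0, 2.69], [-3.02, 3.02]. Speed limits (rad/s): [2.22, 2.22, 2.79, 3.14, 3.14, 3.14].

### API

Orientations are given as [roll, pitch, yaw] about the fixed x, y, z axes, in that order (R = Rz(yaw) Ry(pitch) Rx(roll)).
In Python, from rig import r gives the robot as it stands.
- The arm moves only by the tool play_rows, never from a script. Its argument "moves" is a list of rows, each a list of 3 entries, a list of its own where there are three numbers: the turn, a rotation vector about the tool's x, y, z in degrees, then the shift along the tool's x, y, z in mm, then the opening, from 0 (shut) to 1 (fully open). A call has 1 to 20 rows; each row is the pose to reach, as a shift and turn from the pose measured when the call began, along the tool's axes at that moment; what a row does not reach only later rows make up. A row lasts 1/10 s, in which the tool goes at most 50 mm and 8.59 degrees, less where a joint would pass 70% of its speed; a pose out of reach is approached as far as the arm can. A call with a gripper value outside its range is refused whole. The fingers move at their own pace and stop on an object; "newtons" is the grip in N (left out, the last holds). Time passes only in rows, so rows that repeat a pose let the fingers close. It gives the time, the measured TCP pose, the force and the opening at its end, in the units of the state.
- r.sense(): the state, without advancing time (a new reading comes with each control period).
- r.grab_frame(name): name is "scene" or "top" or "wrist"; returns a dict with "color" (420x560x3 uint8, red, green, blue), "K" (3x3 intrinsics, pixels), "k1" (the pictures are not rectified: a ray, as slopes to the right and down, at radius r is drawn at 1 + k1 r^2 times it, then the intrinsics apply), "rvec" (rotation vector, rad) and "tvec" (3), from world to camera coordinates, as OpenCV has them; the wrist camera has in their place "T_tool_cam" (4x4, takes a point from camera to tool coordinates, whose origin is the TCP and whose axes are the flange's). Camera axes: x right, y down, z forward; pixel columns grow to the right and rows downward; lengths in mm; the calibration is good to about 2 mm. A picture is of the moment at which its call begins: read the wrist's pose just before it. There is no depth.
- r.sign_off(): hands the job in, once; it reports no verdict.
Trained networks look in a picture, given as the dict that the camera call returned (one of the last four; its "shot" number tells which), for a name from the list of things; names that differ only in an ending like _2 or _b are one class to them, and where a whole thing is asked for, a point or a joint stands for the part that bears it (a point fixed in the world has none). Each returns a list of dicts, best first, with "conf" (0 to 1); they miss things now and then, are a little off and sometimes report something else, mostly with a low value. They report only what shows in the picture. A call takes as long as a camera call. They do not tell look-alikes from the thing itself.
- r.silhouettes(picture, name): "mask" (420x560 bool, what is visible of it) and "location" ([column, row] in pixels, amid what is visible of it).
The state is a dict: "clock": time; "qpos": joint angles; "qvel": joint speeds; "joint_efforts": joint torques, N m; "eef_pos": TCP position; "tcp_rot": TCP orientation; "contact_force": force on the tool from outside, world axes, zero at the start; "wrist_torque": the same for the moment, N m; "opening": opening from 0.0 (shut) to 1.0 (fully open).
Only numpy, scipy, OpenCV 4.12 (cv2) and the standard library are available. Lean on these libraries where they do the work, as an engineer would, in place of code of your own. Each camera call takes 0.05 s, during which the arm holds its last target.

### The job

The four loose fossil stones were put back in the wrong trays. Put each one into the middle of the open bay of the tray that holds its own other half (same outline, same fossil as an imprint), lying flat with the fossil up and the two longer stones lengthwise in the bay; the dark foam pad is free for parking a stone on the way. Set the stones down gently, never drop them, and do not knock over the bottle.

Things in the scene. Friction and masses are not known exactly. Their poses are not given: they have to be found in the camera images.
- part_round: Loose half of a split grey stone, round, 56 mm across, with a raised ammonite spiral on its face (dark relief up to 4 mm high). 30 mm thick, upright sides (grip above the tray walls), 90 to 300 g. Origin: centre of its underside; z up out of the fossil face; a half turn about z makes no difference.
- part_oval: Loose half of a split grey stone, long with round ends, 80 mm long (its x axis) by 42 mm wide (y), with a raised fish skeleton on its face (dark relief up to 4 mm high). 30 mm thick, upright sides (grip above the tray walls), 90 to 300 g. Origin: centre of its underside; z up out of the fossil face; a half turn about z makes no difference. Lies along the tray's x when home.
- part_rect: Loose half of a split grey stone, oblong, 66 mm long (its x axis) by 48 mm wide (y), square corners, with a raised trilobite on its face (dark relief up to 4 mm high). 30 mm thick, upright sides (grip above the tray walls), 90 to 300 g. Origin: centre of its underside; z up out of the fossil face; a half turn about z makes no difference. Lies along the tray's x when home.
- part_square: Loose half of a split grey stone, small and square, 40 by 40 mm, with a raised fan-ribbed shell on its face (dark relief up to 4 mm high). 30 mm thick, upright sides (grip above the tray walls), 90 to 300 g. Origin: centre of its underside; z up out of the fossil face; a half turn about z makes no difference.
- tray_round: Fixed white card tray, 108 (x) by 164 mm (y), two bays. Its +y half holds the round 56 mm counterpart of the ammonite stone, fixed in dark foam, pale imprint, top 36 mm up. Its -y half is the open bay: inside 100 (x) by 76 mm (y), centre 40 mm from origin along -y, floor 6 mm, walls 12 mm above table. Origin: centre of underside, at table height.
- tray_oval: Fixed white card tray, 108 (x) by 164 mm (y), two bays. Its +y half holds the long round-ended 80 by 42 mm counterpart of the fish stone, fixed in dark foam, pale imprint, top 36 mm up. Its -y half is the open bay: inside 100 (x) by 76 mm (y), centre 40 mm from origin along -y, floor 6 mm, walls 12 mm above table. Origin: centre of underside, at table height.
- tray_rect: Fixed white card tray, 108 (x) by 164 mm (y), two bays. Its +y half holds the oblong 66 by 48 mm counterpart of the trilobite stone, fixed in dark foam, pale imprint, top 36 mm up. Its -y half is the open bay: inside 100 (x) by 76 mm (y), centre 40 mm from origin along -y, floor 6 mm, walls 12 mm above table. Origin: centre of underside, at table height.
- tray_square: Fixed white card tray, 108 (x) by 164 mm (y), two bays. Its +y half holds the small square 40 by 40 mm counterpart of the shell stone, fixed in dark foam, pale imprint, top 36 mm up. Its -y half is the open bay: inside 100 (x) by 76 mm (y), centre 40 mm from origin along -y, floor 6 mm, walls 12 mm above table. Origin: centre of underside, at table height.
- pad: Free spot: dark grey foam pad fixed to the table, 120 by 120 mm, 8 mm thick, empty at the start. Origin: centre of its underside, at table height.
- bottle: Loose amber glass bottle with black cap, 42 mm across, 85 mm tall, about 130 g, standing among the trays beside a paintbrush and a cork ring. Origin: centre of its underside.
Not all that is in view belongs to the job. Leave any brown or yellow look-alike of the part_square alone.

How it is judged:
By the outcome, as a careful person would: the job done as asked, in the order asked, and still so for the second after the job is handed in, with the robot touching nothing.
It also fails if it takes over 136 s, if anything falls off the work surface, if the arm or the gripper's body presses on something with over 40 N, if the wrist force passes 120 N, or if a joint passes its speed limit or range.

## Working session

There is one attempt and no reset: what is moved stays moved. The work goes in short steps, Python scripts to look and compute and a tool call to move; the robot and the scene stay as the last step left them, time stands still between calls to the robot, and variables do not carry over. Pictures are saved under pics/ and viewed, and the job is handed in when it is done.

Besides the shell and the picture viewer there is one more tool, called after "Call:" by a JSON object that holds its "api" and its "payload", one argument or row to a line. play_rows: Moves the arm, as the interface text tells. Its arguments: {"type":"object","properties":{"moves":{"type":"array"},"newtons":{"type":"number"}},"required":["moves"]}

```bash
ls; mkdir -p pics
python3 - <<'E'
from rig import r
import cv2
print(r.sense())
for n in ("top","scene","wrist"):
    f=r.grab_frame(n); cv2.imwrite(f"pics/{n}0.png",f["color"][...,::-1])
    print(n,{k:v for k,v in f.items() if k!="color"})
E
```

```text
pics
{'clock': 0.0, 'qpos': array([-1.12539219e+00,  3.53638414e-01,  1.63412063e+00, -2.14420016e-05,
        1.15518927e+00, -2.39411132e-03]), 'qvel': array([-0.00076915,  0.00062564, -0.00063799, -0.00073148,  0.00021063,
        0.0010241 ]), 'joint_efforts': array([-1.16462135e-03, -6.05257416e+01, -3.42063403e+01, -7.06985020e-05,
        9.58168617e-03,  1.32217458e-06]), 'eef_pos': array([ 270.39739512, -562.93164011,  207.77355293]), 'tcp_rot': array([-3.14023694e+00,  1.63592490e-05,  4.47806925e-01]), 'contact_force': array([ 0.25279997,  0.18350676, -0.18385614]), 'wrist_torque': array([ 0.05193159, -0.00389651, -0.01299403]), 'opening': 1.001019034053503}
top {'K': array([[545.54848622,   0.        , 271.66863231],
       [  0.        , 545.54848622, 206.0407478 ],
       [  0.        ,   0.        ,   1.        ]]), 'k1': -0.08940439161291835, 'rvec': array([ 2.13673773, -2.1145634 ,  0.17942361]), 'tvec': array([ -39.07506797,  567.37970663, 1199.18261561]), 'shot': 1}
scene {'K': array([[495.14224157,   0.        , 278.88692394],
       [  0.        , 495.14224157, 216.46572245],
       [  0.        ,   0.        ,   1.        ]]), 'k1': -0.17069038418242588, 'rvec': array([ 1.78485725,  1.56858233, -0.73201601]), 'tvec': array([ -45.08106552, -340.9351753 , 1722.56043525]), 'shot': 2}
wrist {'K': array([[340.58907668,   0.        , 276.96357734],
       [  0.        , 340.58907668, 204.86332621],
       [  0.        ,   0.        ,   1.        ]]), 'k1': -0.005476010765849803, 'T_tool_cam': array([[-3.04987480e-04, -9.60720280e-01, -2.77518379e-01,
         7.04477448e+01],
       [ 9.99999946e-01, -3.26131015e-04,  3.00276197e-05,
         3.01240086e-01],
       [-1.19355494e-04, -2.77518355e-01,  9.60720328e-01,
        -1.65548196e+02],
       [ 0.00000000e+00,  0.00000000e+00,  0.00000000e+00,
         1.00000000e+00]]), 'shot': 3}
```

View pics/top0.png

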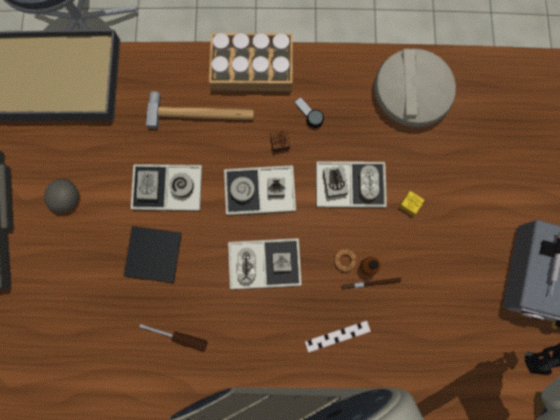

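View pics/scene0.png

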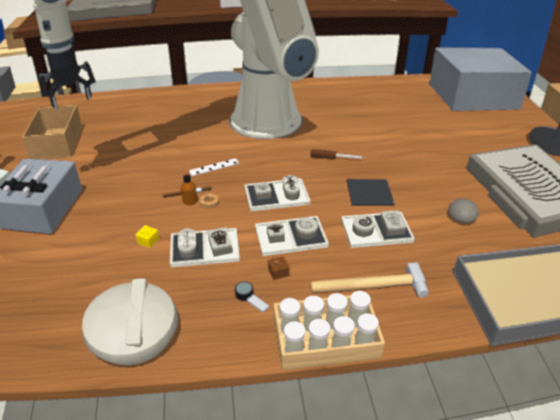

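View pics/wrist0.png

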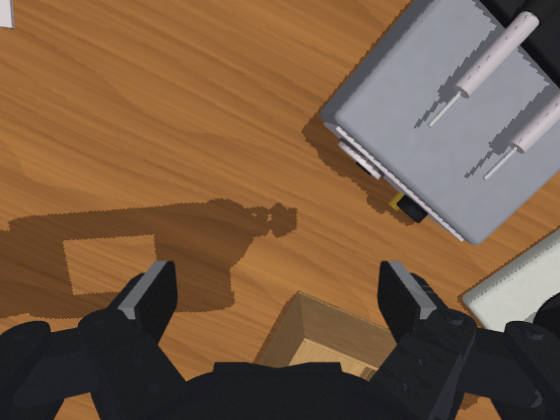

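```bash
cat > h.py <<'E'
import numpy as np, cv2
from scipy.spatial.transform import Rotation as R
from scipy.optimize import least_squares
def cam(f,s=None):
    "returns Rwc (world->cam), t"
    if "rvec" in f: return R.from_rotvec(f["rvec"]).as_matrix(), np.array(f["tvec"])
    Rt=R.from_euler("xyz",s["tcp_rot"]).as_matrix(); T=np.eye(4);T[:3,:3]=Rt;T[:3,3]=s["eef_pos"]
    W=np.linalg.inv(T@f["T_tool_cam"]); return W[:3,:3],W[:3,3]
def proj(P,f,s=None):
    Rw,t=cam(f,s); q=np.atleast_2d(P)@Rw.T+t; a=q[:,:2]/q[:,2:]; r2=(a**2).sum(1,keepdims=True)
    a=a*(1+f["k1"]*r2); K=f["K"]; return a*[K[0,0],K[1,1]]+[K[0,2],K[1,2]]
def unproj(px,z,f,s=None):
    px=np.atleast_2d(np.array(px,float)); K=f["K"]
    a=cv2.undistortPoints(px[:,None],K,np.array([f["k1"],0,0,0.]))[:,0]
    Rw,t=cam(f,s); d=np.c_[a,np.ones(len(a))]@Rw; c=-Rw.T@t
    return c+d*((z-c[2])/d[:,2])[:,None]
E
python3 - <<'E'
from rig import r
from h import *
f=r.grab_frame("top")
c=f["color"]; cv2.imwrite("pics/top1.png",cv2.resize(c[150:300,110:440],None,fx=2.4,fy=2.4,interpolation=cv2.INTER_CUBIC)[...,::-1])
for n in "part_round part_oval part_rect part_square tray_round tray_oval tray_rect tray_square pad bottle".split():
    for d in r.silhouettes(f,n)[:3]:
        m=d["mask"].astype(np.uint8); h={'p':36,'t':12,'b':60}[n[0]]; 
        if n=='pad': h=8
        P=unproj([d["location"]],h,f)[0]
        mr=cv2.minAreaRect(np.argwhere(m)[:,::-1].astype(np.float32)) if m.any() else None
        print(n,round(d["conf"],2),np.round(d["location"]),P.round(0),m.sum(),mr)
E
```

```text
part_round 0.79 [178. 186.] [615. 187.  36.] 438 ((180.80001831054688, 185.4000244140625), (23.255107879638672, 22.360679626464844), 26.56505012512207)
part_oval 0.72 [246. 266.] [431.  24.  36.] 555 ((246.0, 265.0), (34.0, 18.0), 90.0)
part_rect 0.86 [334. 178.] [ 638. -177.   36.] 619 ((335.0384826660156, 181.69232177734375), (29.613536834716797, 21.768890380859375), 78.69007110595703)
part_rect 0.49 [368. 267.] [ 432. -253.   36.] 292 ((369.4000549316406, 265.8000183105469), (16.994115829467773, 19.677396774291992), 63.43495178222656)
part_square 0.74 [281. 145.] [716. -54.  36.] 381 ((279.69232177734375, 141.46153259277344), (20.788311004638672, 19.21938133239746), 78.69007110595703)
part_square 0.64 [276. 188.] [612. -42.  36.] 294 ((275.5, 188.0), (18.0, 15.0), 90.0)
part_square 0.58 [409. 203.] [ 581. -353.   36.] 391 ((410.9104309082031, 203.56134033203125), (20.008485794067383, 21.271160125732422), 29.05460548400879)
tray_round 0.67 [258. 192.] [607.  -0.  12.] 2819 ((259.3215026855469, 189.7877197265625), (46.2065315246582, 69.55941009521484), 86.8201675415039)
tray_oval 0.88 [359. 185.] [ 627. -240.   12.] 2480 ((351.0, 184.5), (45.0, 70.0), 90.0)
tray_rect 0.95 [162. 188.] [617. 230.  12.] 2604 ((165.88905334472656, 187.49591064453125), (68.87870025634766, 45.48733139038086), 2.12109637260437)
tray_square 0.83 [270. 264.] [438. -30.  12.] 2728 ((263.4327697753906, 263.3569030761719), (47.15378952026367, 71.75830841064453), 86.633544921875)
pad 0.94 [151. 253.] [461. 250.   8.] 2675 ((151.99000549316406, 253.5699920654297), (52.75017166137695, 52.60874557495117), 8.130102157592773)
bottle 0.69 [367. 268.] [ 428. -247.   60.] 306 ((369.4000549316406, 265.8000183105469), (17.8885440826416, 19.677396774291992), 63.43495178222656)
```

View pics/top1.png

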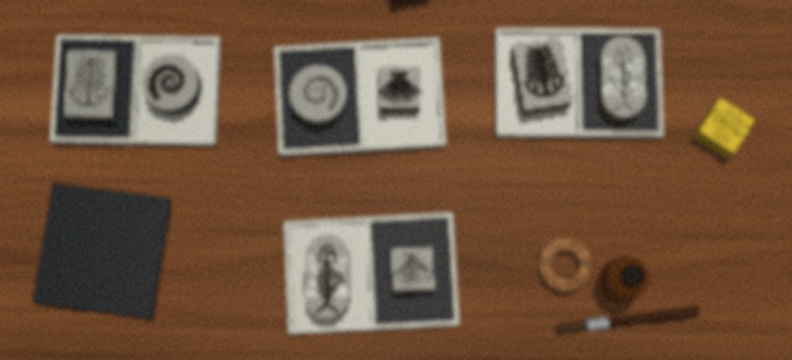

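```bash
cat > go.py <<'E'
import sys
from rig import r
from h import *
def plan(*targets):
    s=r.sense(); R0=R.from_euler("xyz",s["tcp_rot"]); p0=s["eef_pos"]
    print("t",round(s["clock"],2),"pos",p0.round(1),"rpy",s["tcp_rot"].round(4),"F",s["contact_force"].round(1),"open",round(s["opening"],3))
    for (x,y,z,yaw) in targets:
        Rt=R.from_euler("xyz",[np.pi,0,yaw]); rv=np.degrees((R0.inv()*Rt).as_rotvec())
        d=R0.inv().apply(np.array([x,y,z])-p0); print((x,y,z,yaw),"turn",rv.round(2),"shift",d.round(1),"dist",np.linalg.norm(d).round(0))
if __name__=="__main__":
    plan(*eval(sys.argv[1]))
E
python3 go.py "[(400,-20,260,0)]"
```

```text
t 0.7 pos [ 270.6 -563.4  208.5] rpy [3.1415 0.     0.4478] F [ 0.4 -0.7  0.1] open 1.005
(400, -20, 260, 0) turn [ 1.000e-02 -0.000e+00  2.566e+01] shift [ 351.9 -433.8  -51.5] dist 561.0
```

Call:
{"api": "play_rows", "payload": {
  "moves": [
    [[0,0,12],[88,-108,-51],1],
    [[0,0,25.7],[176,-217,-51],1],
    [[0,0,25.7],[264,-325,-51],1],
    [[0,0,25.7],[352,-434,-51],1],
    [[0,0,25.7],[352,-434,-51],1],
    [[0,0,25.7],[352,-434,-51],1],
    [[0,0,25.7],[352,-434,-51],1],
    [[0,0,25.7],[352,-434,-51],1],
    [[0,0,25.7],[352,-434,-51],1],
    [[0,0,25.7],[352,-434,-51],1],
    [[0,0,25.7],[352,-434,-51],1],
    [[0,0,25.7],[352,-434,-51],1],
    [[0,0,25.7],[352,-434,-51],1],
    [[0,0,25.7],[352,-434,-51],1],
    [[0,0,25.7],[352,-434,-51],1],
    [[0,0,25.7],[352,-434,-51],1]
  ]
}}

```text
clock: 2.3
eef_pos: [399.8, -20.8, 259.4]
tcp_rot: [3.141, 0.0, -0.003]
contact_force: [0.4, -0.0, -0.4]
opening: 1.001
```

```bash
python3 - <<'E'
from rig import r
from h import *
import pickle
s=r.sense(); f=r.grab_frame("wrist"); pickle.dump((s,f),open("v1.pkl","wb"))
cv2.imwrite("pics/w1.png",f["color"][...,::-1])
E
python3 go.py "[(560,0,260,0)]"
```

```text
t 2.35 pos [399.8 -20.8 259.4] rpy [ 3.1414e+00  2.0000e-04 -2.7000e-03] F [-0.5  0.8 -0.4] open 1.005
(560, 0, 260, 0) turn [ 0.01  0.01 -0.15] shift [160.2 -21.2  -0.6] dist 162.0
```

View pics/w1.png

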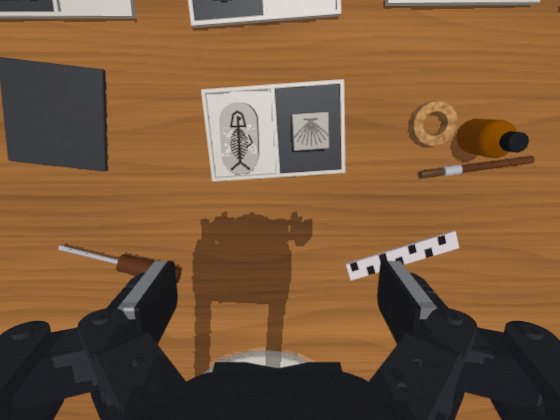

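Call:
{"api": "play_rows", "payload": {
  "moves": [
    [[0,0,0],[40,-5,0],1],
    [[0,0,0],[80,-10,0],1],
    [[0,0,0],[120,-16,0],1],
    [[0,0,0],[160,-21,0],1],
    [[0,0,0],[160,-21,0],1],
    [[0,0,0],[160,-21,0],1],
    [[0,0,0],[160,-21,0],1]
  ]
}}

```text
clock: 3.05
eef_pos: [558.7, -0.8, 259.1]
tcp_rot: [3.141, 0.001, -0.004]
contact_force: [-0.3, 0.5, 0.5]
opening: 1.003
```

Run:
```python
from rig import r
from h import *
import pickle
s=r.sense(); f=r.grab_frame("wrist"); pickle.dump((s,f),open("v2.pkl","wb"))
cv2.imwrite("pics/w2.png",f["color"][...,::-1])
m={}
for n in "part_round part_rect part_square tray_round tray_oval tray_rect".split():
    for i,d in enumerate(r.silhouettes(f,n)[:3]):
        m[n,i]=d; print(n,round(d["conf"],2),np.round(d["location"]),d["mask"].sum(), cv2.minAreaRect(np.argwhere(d["mask"])[:,::-1].astype(np.float32)))
pickle.dump(m,open("m2.pkl","wb"))
```

```text
part_round 0.85 [117. 112.] 2392 ((118.0, 112.0), (50.0, 58.0), 90.0)
part_rect 0.64 [438. 100.] 3393 ((439.3390808105469, 99.67597961425781), (64.92423248291016, 57.80482864379883), 84.95755004882812)
part_rect 0.56 [ 78. 111.] 11362 ((88.5, 113.5), (95.0, 155.0), 90.0)
part_square 0.96 [314. 115.] 1432 ((315.24066162109375, 114.81297302246094), (38.302154541015625, 39.25096893310547), 87.1375961303711)
part_square 0.62 [557. 146.] 125 ((554.5, 144.5), (19.0, 9.0), 90.0)
part_square 0.59 [323.  13.] 1082 ((324.9999694824219, 14.499998092651367), (41.99999237060547, 28.999996185302734), 0.0)
tray_round 0.68 [271. 116.] 12040 ((280.720458984375, 115.45401763916016), (96.33586883544922, 144.57810974121094), 86.34777069091797)
tray_oval 0.97 [484. 101.] 10452 ((468.5, 100.5), (97.0, 155.0), 90.0)
tray_oval 0.7 [313. 113.] 1455 ((315.0, 114.5), (39.0, 38.0), 90.0)
tray_rect 0.68 [ 77. 111.] 10815 ((89.0, 113.0), (94.0, 152.0), 90.0)
```

View pics/w2.png

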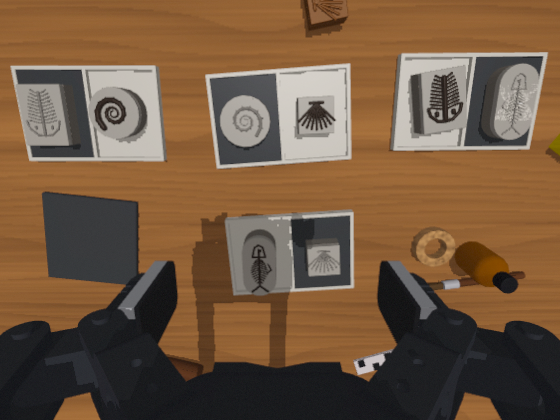

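```bash
cat > fit.py <<'E'
from h import *
from scipy.optimize import minimize
def outline(kind,n=40):
    if kind=="round": a=np.linspace(0,2*np.pi,120,endpoint=False); return 28*np.c_[np.cos(a),np.sin(a)],np.c_[np.cos(a),np.sin(a)]
    if kind=="oval":
        P=[];N=[]
        t=np.linspace(-19,19,30)
        for sg in(1,-1): P.append(np.c_[t,sg*21+0*t]);N.append(np.c_[0*t,sg+0*t])
        for c in (1,-1):
            a=np.linspace(-np.pi/2,np.pi/2,40)+(0 if c>0 else np.pi); d=np.c_[np.cos(a),np.sin(a)]; P.append(d*21+[c*19,0]);N.append(d)
        return np.vstack(P),np.vstack(N)
    L,W={"rect":(66,48),"square":(40,40),"tray":(108,164),"pad":(120,120)}[kind]
    P=[];N=[];u=np.linspace(-.46,.46,n)
    for sg in(1,-1):
        P.append(np.c_[u*L,sg*W/2+0*u]);N.append(np.c_[0*u,sg+0*u]); P.append(np.c_[sg*L/2+0*u,u*W]);N.append(np.c_[sg+0*u,0*u])
    return np.vstack(P),np.vstack(N)
def place(P,p): c,s=np.cos(p[2]),np.sin(p[2]); return P@np.array([[c,s],[-s,c]])+p[:2]
def score(p,kind,z,img,f,s,signed):
    P,N=outline(kind); sc=0
    Q=place(P,p); D=place(N,[0,0,p[2]])
    def smp(k): 
        px=proj(np.c_[Q+k*D,np.full(len(Q),z)],f,s).astype(np.float32)
        return cv2.remap(img,px[:,0].copy(),px[:,1].copy(),cv2.INTER_LINEAR,borderMode=cv2.BORDER_REPLICATE)[:,0]
    g=smp(-1.5)-smp(1.5)
    return -(np.mean(g) if signed else np.mean(np.abs(g)))
def fit(kind,z,p0,f,s,signed=False,win=6):
    img=cv2.GaussianBlur(cv2.cvtColor(f["color"],cv2.COLOR_RGB2GRAY).astype(np.float32),(0,0),1.0)
    best=None
    for dx in np.arange(-win,win+1,2):
        for dy in np.arange(-win,win+1,2):
            for da in ([0] if kind=="round" else np.radians([-6,-3,0,3,6])):
                p=np.array(p0)+[dx,dy,da]; v=score(p,kind,z,img,f,s,signed)
                if best is None or v<best[0]: best=(v,p)
    o=minimize(score,best[1],args=(kind,z,img,f,s,signed),method="Nelder-Mead",options=dict(initial_simplex=best[1]+np.array([[0,0,0],[1.5,0,0],[0,1.5,0],[0,0,.03]]),xatol=.02,fatol=.001))
    return o.x,-o.fun
def draw(img,kind,z,p,f,s,k=3,col=(0,255,0)):
    P,_=outline(kind)
    for q in proj(np.c_[place(P,p),np.full(len(P),z)],f,s): cv2.circle(img,tuple(int(v) for v in np.round((q+.5)*k-.5)),1,col,-1)
E
cat > run1.py <<'E'
from fit import *
import pickle
s2,f2=pickle.load(open("v2.pkl","rb")); s1,f1=pickle.load(open("v1.pkl","rb"))
def corners_init(px,z,f,s):
    Q=unproj(px,z,f,s)[:,:2]; return Q
out={}
def T(name,px,f,s):
    # px: image corners TL,TR,BR,BL of rim
    Q=corners_init(px,12,f,s); c=Q.mean(0); d=(Q[0]+Q[1]-Q[2]-Q[3]); yaw=np.arctan2(d[1],d[0])
    print(name,"init",c.round(1),np.degrees(yaw).round(1), "dims",np.linalg.norm(Q[0]-Q[1]).round(0),np.linalg.norm(Q[0]-Q[3]).round(0))
    p,v=fit("tray",12,[*c,yaw],f,s,True,4); print("   fit",p[:2].round(1),np.degrees(p[2]).round(2),v.round(1)); out[name]=(p,)
    return p
T("rect",[(12,66),(157,66),(164,162),(27,162)],f2,s2)
T("round",[(207,76),(350,65),(352,158),(217,167)],f2,s2)
T("oval",[(398,54),(546,52),(531,151),(391,151)],f2,s2)
T("square",[(203,91),(344,80),(345,172),(213,181)],f1,s1)
def S(name,loc,f,s,z=36):
    c=unproj([loc],z,f,s)[0,:2]; p,v=fit(name,z,[*c,0],f,s,False,8); print("part",name,"init",c.round(1),"fit",p[:2].round(1),np.degrees(p[2]).round(2),v.round(1)); out["part_"+name]=(p,)
S("round",(114,110),f2,s2); S("square",(315,115),f2,s2); S("rect",(442,97),f2,s2); S("oval",(239,137),f1,s1)
c=unproj([(52,113)],8,f1,s1)[0,:2]; p,v=fit("pad",8,[*c,-.08],f1,s1,False,8); print("pad",p.round(2),v); out["pad"]=(p,)
b=unproj([(514,142)],85,f1,s1)[0]; print("bottle cap",b.round(0))
pickle.dump(out,open("poses.pkl","wb"))
for nm,f,s,ks in (("a",f2,s2,["rect","round","oval","part_round","part_square","part_rect"]),("b",f1,s1,["square","part_oval","pad"])):
    im=cv2.resize(f["color"],None,fx=3,fy=3,interpolation=cv2.INTER_CUBIC).copy()
    for k in ks:
        p=out[k][0]; 
        if k.startswith("part_"): draw(im,k[5:],36,p,f,s); draw(im,k[5:],6,p,f,s,col=(255,0,0))
        elif k=="pad": draw(im,"pad",8,p,f,s)
        else: draw(im,"tray",12,p,f,s,col=(0,255,255))
    cv2.imwrite(f"pics/fit_{nm}.png",im[...,::-1])
E
python3 run1.py; python3 -c "
import cv2
a=cv2.imread('pics/fit_a.png');b=cv2.imread('pics/fit_b.png')
cv2.imwrite('pics/fa1.png',a[130:530,0:780]);cv2.imwrite('pics/fa2.png',a[130:530,880:1680]);cv2.imwrite('pics/fa3.png',a[160:560,560:1100]);cv2.imwrite('pics/fb1.png',b[200:600,500:1100])"
```

```text
rect init [619.6 218.1] -2.1 dims 164.0 109.0
   fit [621.2 218.8] -0.27 56.0
round init [615.8  -6.5] 3.9 dims 162.0 105.0
   fit [616.4  -5.3] 3.96 64.2
oval init [ 631.3 -221.9] 1.9 dims 166.0 108.0
   fit [ 632.6 -223.1] 0.2 63.1
square init [440.5 -20.2] 3.3 dims 162.0 106.0
   fit [441.3 -19. ] 3.63 62.7
part round init [626.1 177.9] fit [622.2 170.8] 0.59 48.6
part square init [619.8 -43.4] fit [615.5 -41.7] -0.18 42.6
part rect init [ 638.4 -181.3] fit [ 646.5 -188.3] 0.32 43.2
part oval init [437.5  21.4] fit [436.4  20.2] 0.63 27.0
pad [ 4.5999e+02  2.4202e+02 -1.2000e-01] 34.12700653076172
bottle cap [ 436. -256.   85.]
```

View pics/fa1.png

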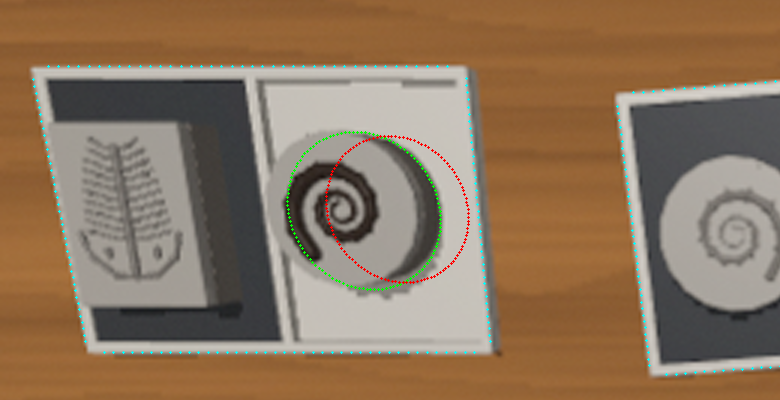

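View pics/fa2.png

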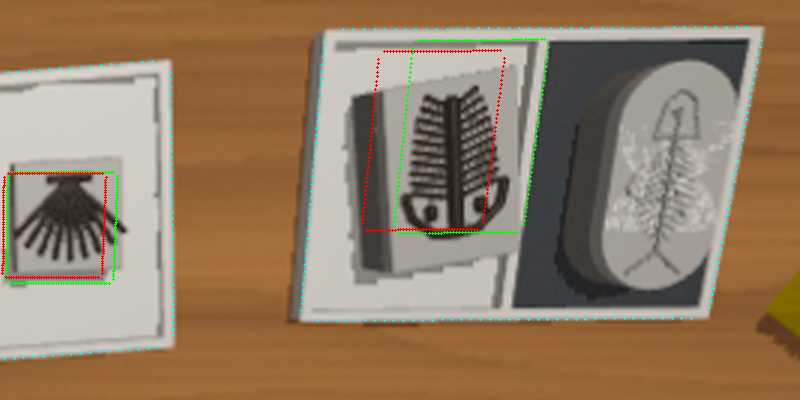

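View pics/fa3.png

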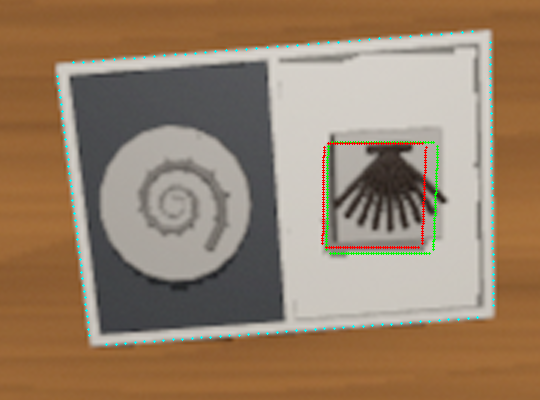

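View pics/fb1.png

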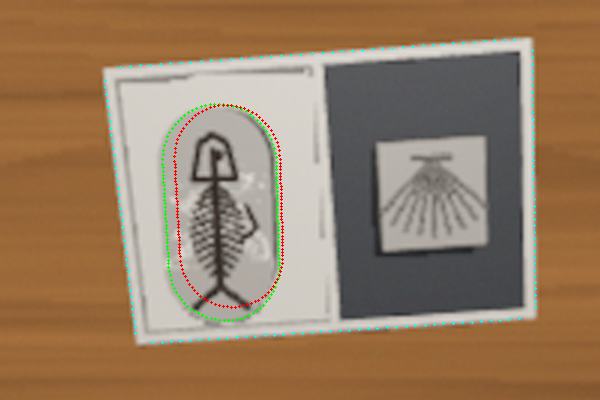

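Run:
```python
import pickle,cv2,numpy as np
s2,f2=pickle.load(open("v2.pkl","rb")); s1,f1=pickle.load(open("v1.pkl","rb"))
t=[]
for f,c in((f2,(117,110)),(f2,(440,98)),(f2,(315,115)),(f1,(239,137))):
    im=f["color"][c[1]-40:c[1]+40,c[0]-40:c[0]+40].astype(float); im=np.clip((im-60)*1.6,0,255)
    im=(255*(im/255)**1.8).astype(np.uint8)
    im=cv2.resize(im,(480,480),interpolation=cv2.INTER_CUBIC)
    for k in range(0,80,10):
        cv2.putText(im,str(c[0]-40+k),(k*6,10),0,.35,(255,0,0)); cv2.putText(im,str(c[1]-40+k),(0,k*6+4),0,.35,(255,0,0))
        cv2.line(im,(k*6+3,12),(k*6+3,480),(255,200,0),1) if k%10==0 and 0 else None
        cv2.circle(im,(k*6+3,14),2,(255,0,0),-1)
    t.append(im)
cv2.imwrite("pics/z1.png",np.hstack(t[:2])[:, :960][...,::-1].copy()[:,:])
for i,x in enumerate(t): cv2.imwrite(f"pics/z_{i}.png",x[...,::-1])
```

```text
(no output)
```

View pics/z_0.png

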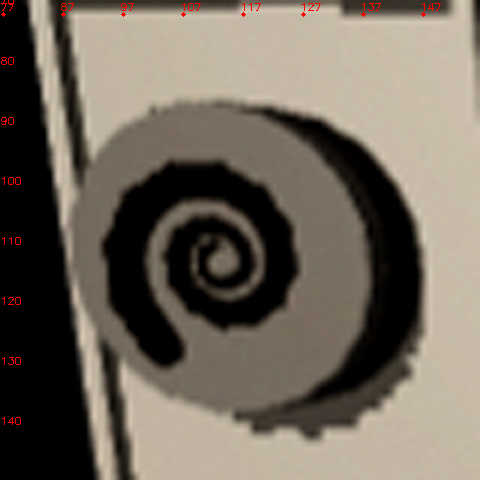

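View pics/z_1.png

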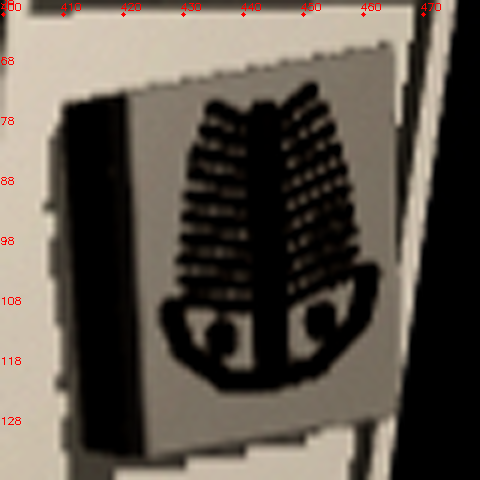

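View pics/z_2.png

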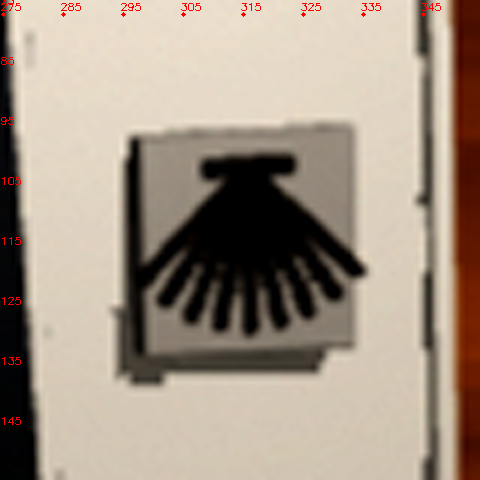

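View pics/z_3.png

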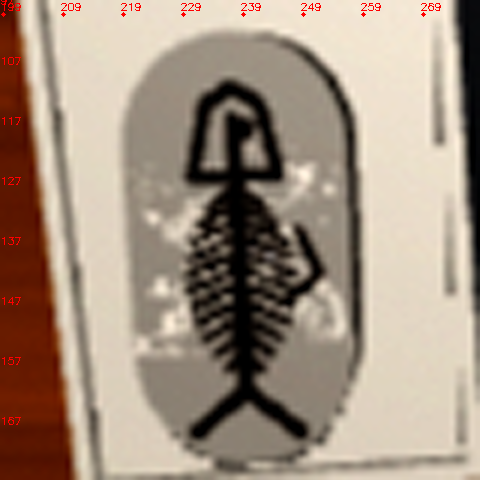

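```bash
cat > run2.py <<'E'
from fit import *
import pickle
s2,f2=pickle.load(open("v2.pkl","rb")); s1,f1=pickle.load(open("v1.pkl","rb"))
out=pickle.load(open("poses.pkl","rb"))
def sdf(Q,kind):
    if kind=="round": return np.hypot(*Q.T)-28
    if kind=="oval": 
        return np.hypot(np.maximum(abs(Q[:,0])-19,0),Q[:,1])-21
def pts(U,off): return np.array(off)+(np.array(U)+.5)/6-.5
def inv(Q,p): c,s=np.cos(p[2]),np.sin(p[2]); return (Q-p[:2])@np.array([[c,-s],[s,c]])
for name,U,off,f,s in (("round",[(72,250),(373,270),(205,101),(235,413),(100,165),(345,180)],(77,70),f2,s2),("oval",[(225,31),(240,462),(122,120),(135,345),(128,240),(348,140),(354,240),(356,340),(300,55),(170,430)],(199,97),f1,s1)):
    Q=unproj(pts(U,off),36,f,s)[:,:2]
    o=least_squares(lambda p:np.r_[sdf(inv(Q,p),name),1e-3*p[2]],[*Q.mean(0),0]); print(name,o.x[:2].round(1),np.degrees(o.x[2]).round(1),"res",sdf(inv(Q,o.x),name).round(1)); out["part_"+name]=(o.x,)
for name,U,off,L,W in(("rect",[(127,93),(389,44),(398,415),(147,458)],(400,58),66,48),("square",[(133,138),(353,125),(354,347),(142,355)],(275,75),40,40)):
    Q=unproj(pts(U,off),36,f2,s2)[:,:2]; M=np.array([(1,1),(1,-1),(-1,-1),(-1,1)])*[L/2,W/2]
    o=least_squares(lambda p:(place(M,p)-Q).ravel(),[*Q.mean(0),0]); print(name,o.x[:2].round(1),np.degrees(o.x[2]).round(1),"res",(place(M,o.x)-Q).round(1).tolist()); out["part_"+name]=(o.x,)
for n in("rect","round","oval","square"):
    p=out[n][0]; c,s_=np.cos(p[2]),np.sin(p[2]); sg=1 if n in("oval","square") else -1   # open bay at world +y side for oval,square
    b=p[:2]+sg*40*np.array([-s_,c]); out["bay_"+n]=(np.r_[b,p[2]],); print("bay",n,b.round(1),np.degrees(p[2]).round(2))
print("pad",out["pad"])
pickle.dump(out,open("poses.pkl","wb"))
for nm,f,s,ks in (("a",f2,s2,["rect","round","oval","part_round","part_square","part_rect"]),("b",f1,s1,["square","part_oval","pad"])):
    im=cv2.resize(f["color"],None,fx=3,fy=3,interpolation=cv2.INTER_CUBIC).copy()
    for k in ks:
        p=out[k][0]
        if k.startswith("part_"): draw(im,k[5:],36,p,f,s); draw(im,k[5:],6,p,f,s,col=(255,0,0))
        else: draw(im,"pad" if k=="pad" else "tray",8 if k=="pad" else 12,p,f,s,col=(0,255,255))
    cv2.imwrite(f"pics/g_{nm}.png",im[...,::-1])
a=cv2.imread('pics/g_a.png');b=cv2.imread('pics/g_b.png')
cv2.imwrite('pics/g1.png',np.vstack([a[130:530,80:880],a[130:530,880:1680]])[::1,::1]);
cv2.imwrite('pics/g1.png',cv2.resize(a[130:530,:],(800,190),interpolation=cv2.INTER_AREA)); cv2.imwrite('pics/g2.png',b[150:600,0:800])
E
python3 run2.py
```

```text
round [622.6 178.3] -16.9 res [-0.  -0.9  0.2 -0.7 -1.2 -0.2]
oval [435.6  21.8] 1.5 res [-0.1 -0.1  0.2  0.1 -0.   0.1  0.4 -0.1 -0.1  0. ]
rect [ 634.9 -183.7] 9.8 res [[0.4, 0.9], [0.5, -0.8], [-0.2, -0.8], [-0.7, 0.6]]
square [619.8 -43.9] 2.7 res [[0.5, 0.0], [0.3, -0.1], [-0.2, -0.2], [-0.7, 0.3]]
bay rect [621.  178.8] -0.27
bay round [619.1 -45.2] 3.96
bay oval [ 632.5 -183.1] 0.2
bay square [438.8  20.9] 3.63
pad (array([ 4.59985413e+02,  2.42016914e+02, -1.19262201e-01]),)
```

View pics/g1.png

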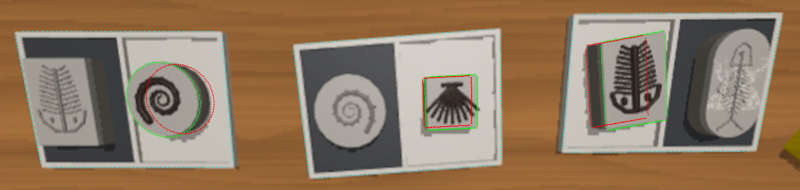

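```bash
python3 go.py "[(622.6,178.3,80,0)]"
```

```text
t 3.4 pos [ 5.596e+02 -3.000e-01  2.597e+02] rpy [ 3.1415e+00 -3.0000e-04 -2.8000e-03] F [-0.3  0.5  0.1] open 0.997
(622.6, 178.3, 80, 0) turn [ 0.01 -0.02 -0.16] shift [  62.5 -178.8  179.7] dist 261.0
```

Call:
{"api": "play_rows", "payload": {
  "moves": [
    [[0,0,0],[10,-30,20],0.82],
    [[0,0,0],[22,-64,50],0.82],
    [[0,0,0],[34,-98,80],0.82],
    [[0,0,0],[46,-132,115],0.82],
    [[0,0,0],[58,-166,150],0.82],
    [[0,0,0],[62.5,-179,180],0.82],
    [[0,0,0],[62.5,-179,180],0.82],
    [[0,0,0],[62.5,-179,180],0.82],
    [[0,0,0],[62.5,-179,180],0.82]
  ]
}}

```text
clock: 4.3
eef_pos: [623.4, 177.9, 81.5]
tcp_rot: [-3.141, -0.002, -0.003]
contact_force: [0.3, 0.1, 0.0]
opening: 0.819
```

```bash
python3 - <<'E'
from rig import r
from h import *
f=r.grab_frame("wrist"); cv2.imwrite("pics/w3.png",f["color"][...,::-1])
E
python3 go.py "[(622.6,178.3,13,0)]"
```

```text
t 4.35 pos [623.7 177.9  81.8] rpy [-3.1411e+00 -3.0000e-03 -3.6000e-03] F [-0.5  0.3  0.7] open 0.817
(622.6, 178.3, 13, 0) turn [-0.03 -0.17 -0.21] shift [-1.3 -0.4 68.8] dist 69.0
```

View pics/w3.png

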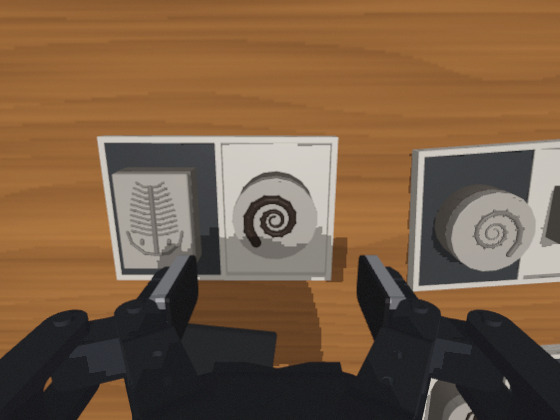

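Call:
{"api": "play_rows", "payload": {
  "moves": [
    [[0,-0.17,-0.2],[-1.3,-0.4,15],0.82],
    [[0,-0.17,-0.2],[-1.3,-0.4,35],0.82],
    [[0,-0.17,-0.2],[-1.3,-0.4,55],0.82],
    [[0,-0.17,-0.2],[-1.3,-0.4,66],0.82],
    [[0,-0.17,-0.2],[-1.3,-0.4,69],0.82],
    [[0,-0.17,-0.2],[-1.3,-0.4,69],0.82],
    [[0,-0.17,-0.2],[-1.3,-0.4,69],0.82],
    [[0,-0.17,-0.2],[-1.3,-0.4,69],0.3],
    [[0,-0.17,-0.2],[-1.3,-0.4,69],0.3],
    [[0,-0.17,-0.2],[-1.3,-0.4,69],0.3],
    [[0,-0.17,-0.2],[-1.3,-0.4,69],0.3],
    [[0,-0.17,-0.2],[-1.3,-0.4,69],0.3],
    [[0,-0.17,-0.2],[-1.3,-0.4,69],0.3]
  ],
  "newtons": 45
}}

```text
clock: 5.65
eef_pos: [622.8, 178.4, 13.2]
tcp_rot: [-3.141, -0.0, -0.0]
contact_force: [-0.6, -1.0, 4.9]
opening: 0.301
```

```bash
python3 go.py "[(622.6,178.3,80,0),(460,242,80,-.119),(460,242,15.5,-.119)]"
```

```text
t 5.65 pos [622.8 178.4  13.2] rpy [-3.1411e+00 -4.0000e-04 -1.0000e-04] F [-0.6 -1.   4.9] open 0.301
(622.6, 178.3, 80, 0) turn [-0.03 -0.02 -0.01] shift [ -0.2   0.  -66.8] dist 67.0
(460, 242, 80, -0.119) turn [-0.03 -0.02  6.81] shift [-162.8  -63.7  -66.9] dist 187.0
(460, 242, 15.5, -0.119) turn [-0.03 -0.02  6.81] shift [-162.8  -63.6   -2.4] dist 175.0
```

Run:
```python
from rig import r
from h import *
for n in("wrist","scene","top"):
    f=r.grab_frame(n); c=f["color"]
    if n=="scene": c=cv2.resize(c[150:300,220:480],None,fx=3,fy=3)
    if n=="top": c=cv2.resize(c[120:300,90:330],None,fx=3,fy=3)
    cv2.imwrite(f"pics/x_{n}.png",c[...,::-1])
```

```text
(no output)
```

View pics/x_wrist.png

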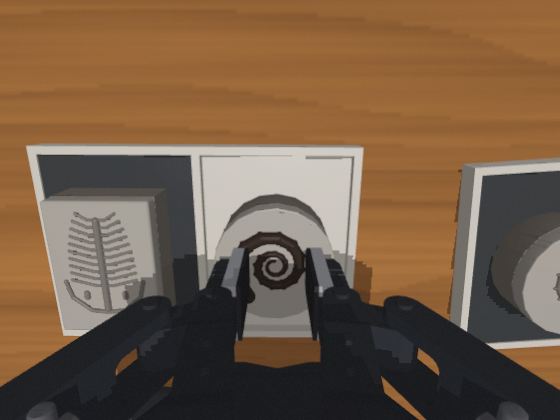

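View pics/x_scene.png

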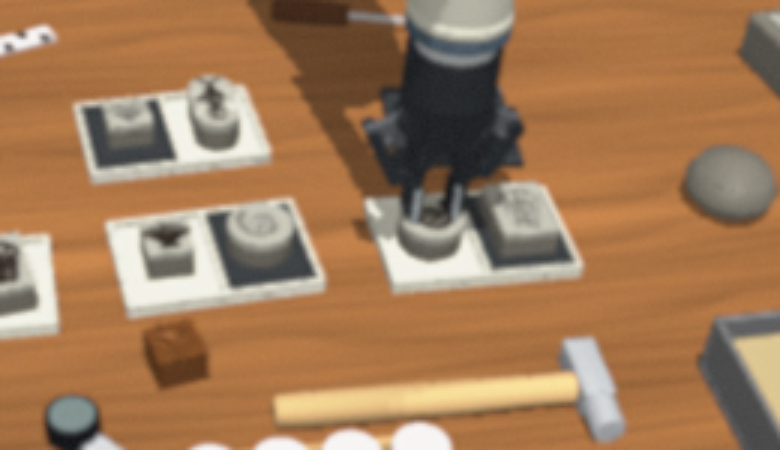

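Run:
```python
from rig import r
from h import *
s=r.sense(); f=r.grab_frame("wrist"); T=np.linalg.inv(f["T_tool_cam"])
def pt(P):
    q=T[:3,:3]@np.array(P,float)+T[:3,3]; a=q[:2]/q[2]; return (a*(1+f["k1"]*(a@a))*f["K"][0,0]+[f["K"][0,2],f["K"][1,2]]).round(0)
for o,y in((.3,12.7),(.82,35),(1,42.5)):
    for z in(0,-5,-10,-15,-20,-25): print(o,z,[pt((x,y,z)).tolist() for x in(11,-11)])
for z in (36,6): print(z,proj([622.6,178.3,z],f,s))
```

```text
0.3 0 [[301.0, 227.0], [300.0, 266.0]]
0.3 -5 [[302.0, 230.0], [301.0, 270.0]]
0.3 -10 [[302.0, 234.0], [302.0, 275.0]]
0.3 -15 [[303.0, 238.0], [302.0, 279.0]]
0.3 -20 [[304.0, 242.0], [303.0, 284.0]]
0.3 -25 [[305.0, 246.0], [304.0, 290.0]]
0.82 0 [[344.0, 227.0], [342.0, 266.0]]
0.82 -5 [[346.0, 230.0], [344.0, 270.0]]
0.82 -10 [[348.0, 234.0], [346.0, 275.0]]
0.82 -15 [[350.0, 238.0], [348.0, 279.0]]
0.82 -20 [[353.0, 242.0], [350.0, 284.0]]
0.82 -25 [[355.0, 246.0], [352.0, 290.0]]
1 0 [[359.0, 227.0], [356.0, 266.0]]
1 -5 [[361.0, 230.0], [358.0, 270.0]]
1 -10 [[364.0, 234.0], [360.0, 275.0]]
1 -15 [[366.0, 238.0], [363.0, 279.0]]
1 -20 [[369.0, 242.0], [365.0, 284.0]]
1 -25 [[372.0, 246.0], [368.0, 290.0]]
36 [[276.41259458 266.57263215]]
6 [[276.52520093 241.74591117]]
```

Call:
{"api": "play_rows", "payload": {
  "moves": [
    [[0,0,0],[0,0,-15],0.3],
    [[0,0,0],[0,0,-35],0.82],
    [[0,0,0],[0,0,-35],0.82],
    [[0,0,0],[0,0,-35],0.82],
    [[0,0,0],[0,0,-35],0.82],
    [[0,0,0],[0,0,-35],0.82],
    [[0,0,0],[0,0,-20],0.82],
    [[0,0,0],[0,0,-5],0.82],
    [[0,0,0],[0,0,5],0.82],
    [[0,0,0],[0,0,5],0.82],
    [[0,0,0],[0,0,5],0.82]
  ]
}}

```text
clock: 6.95
eef_pos: [622.4, 178.3, 7.4]
tcp_rot: [-3.141, 0.001, -0.0]
contact_force: [0.2, 0.6, -0.1]
opening: 0.816
```

```bash
python3 - <<'E'
from rig import r
from h import *
s=r.sense(); f=r.grab_frame("wrist"); cv2.imwrite("pics/w4.png",f["color"][...,::-1])
f=r.grab_frame("scene"); cv2.imwrite("pics/w4s.png",cv2.resize(f["color"][120:270,280:480],None,fx=4,fy=4,interpolation=cv2.INTER_CUBIC)[...,::-1])
E
python3 go.py "[(622.6,178.3,-18,0)]"
```

```text
t 7.05 pos [623.1 178.4   8.4] rpy [-3.141e+00 -9.000e-04 -2.000e-04] F [0.7 0.3 0.2] open 0.825
(622.6, 178.3, -18, 0) turn [-0.03 -0.05 -0.01] shift [-0.5  0.1 26.4] dist 26.0
```

View pics/w4.png

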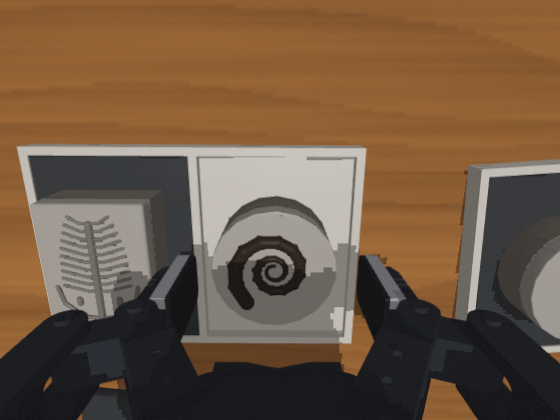

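View pics/w4s.png

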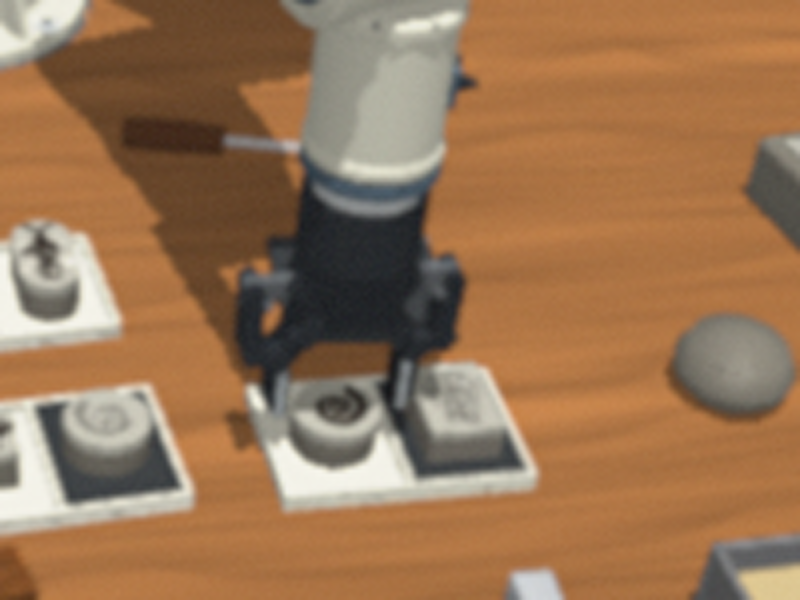

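Run:
```python
from rig import r
from h import *
f=r.grab_frame("scene")
for z in (10,20,30,40,50,60):
    print(z,((proj([[622.6,178.3+36,z],[622.6,178.3-36,z],[622.6,178.3,z]],f)-[280,120]+.5)*4-.5).round(0).tolist())
```

```text
10 [[385.0, 431.0], [276.0, 441.0], [331.0, 436.0]]
20 [[387.0, 419.0], [278.0, 429.0], [333.0, 424.0]]
30 [[389.0, 407.0], [279.0, 417.0], [334.0, 412.0]]
40 [[391.0, 395.0], [281.0, 405.0], [336.0, 400.0]]
50 [[393.0, 383.0], [282.0, 392.0], [338.0, 388.0]]
60 [[395.0, 371.0], [284.0, 380.0], [340.0, 375.0]]
```

Call:
{"api": "play_rows", "payload": {
  "moves": [
    [[0,0,0],[-0.5,0,6],0.82],
    [[0,0,0],[-0.5,0,12],0.82],
    [[0,0,0],[-0.5,0,18],0.82],
    [[0,0,0],[-0.5,0,22],0.82],
    [[0,0,0],[-0.5,0,22],0.82],
    [[0,0,0],[-0.5,0,22],0.82]
  ]
}}

```text
clock: 7.7
eef_pos: [622.7, 178.5, -13.6]
tcp_rot: [-3.141, -0.001, -0.0]
contact_force: [0.1, -1.4, 0.1]
opening: 0.818
```

```bash
python3 - <<'E'
from rig import r
from h import *
s=r.sense(); f=r.grab_frame("wrist"); cv2.imwrite("pics/w5.png",f["color"][...,::-1])
f=r.grab_frame("scene"); cv2.imwrite("pics/w5s.png",cv2.resize(f["color"][120:270,280:480],None,fx=4,fy=4,interpolation=cv2.INTER_CUBIC)[...,::-1])
E
python3 go.py "[(622.6,178.3,-18,0)]"
```

```text
t 7.8 pos [622.9 178.6 -13.2] rpy [-3.1408e+00 -1.5000e-03 -1.0000e-04] F [-0.5  0.2  0.5] open 0.818
(622.6, 178.3, -18, 0) turn [-0.05 -0.09 -0.01] shift [-0.4  0.3  4.8] dist 5.0
```

View pics/w5.png

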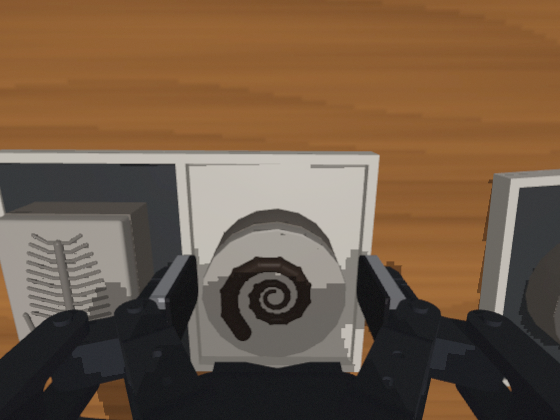

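View pics/w5s.png

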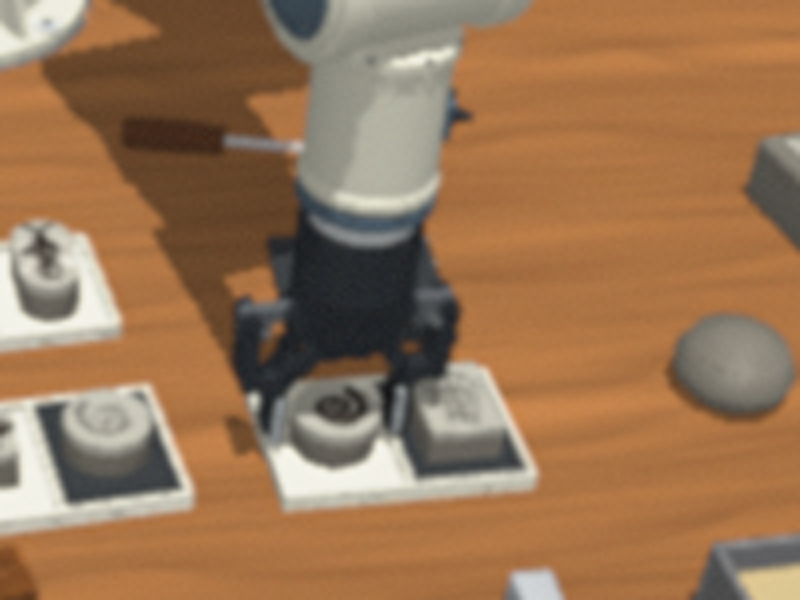

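Call:
{"api": "play_rows", "payload": {
  "moves": [
    [[0,0,0],[-0.3,0.2,0],0.5],
    [[0,0,0],[-0.3,0.2,0],0.5],
    [[0,0,0],[-0.3,0.2,0],0.5],
    [[0,0,0],[-0.3,0.2,0],0.5],
    [[0,0,0],[-0.3,0.2,0],0.5]
  ],
  "newtons": 45
}}

```text
clock: 8.3
eef_pos: [623.0, 178.5, -12.5]
tcp_rot: [-3.14, -0.002, -0.0]
contact_force: [-1.8, 0.2, 5.3]
opening: 0.641
```

```bash
python3 go.py "[(622.6,178.3,60,0),(460,242,60,-.119),(460,242,-10.5,-.119)]"
```

```text
t 8.3 pos [623.  178.5 -12.5] rpy [-3.1405e+00 -2.3000e-03 -2.0000e-04] F [-1.8  0.2  5.3] open 0.641
(622.6, 178.3, 60, 0) turn [-0.06 -0.13 -0.01] shift [ -0.2   0.1 -72.5] dist 73.0
(460, 242, 60, -0.119) turn [-0.07 -0.13  6.81] shift [-162.8  -63.5  -72.8] dist 189.0
(460, 242, -10.5, -0.119) turn [-0.07 -0.13  6.81] shift [-163.   -63.4   -2.3] dist 175.0
```

Call:
{"api": "play_rows", "payload": {
  "moves": [
    [[0,0,0],[0,0,-3],0.5],
    [[0,0,0],[0,0,-10],0.5],
    [[0,0,0],[0,0,-22],0.5],
    [[0,0,0],[0,0,-36],0.5],
    [[0,0,0],[0,0,-50],0.5],
    [[0,0,0],[0,0,-58],0.5],
    [[0,0,0],[0,0,-60],0.5],
    [[0,0,0],[0,0,-60],0.5]
  ]
}}

```text
clock: 9.1
eef_pos: [623.0, 178.5, 48.0]
tcp_rot: [-3.14, -0.003, -0.0]
contact_force: [-0.4, 0.4, -2.6]
opening: 0.638
```

```bash
python3 - <<'E'
from rig import r
from h import *
s=r.sense(); f=r.grab_frame("wrist"); cv2.imwrite("pics/w6.png",f["color"][...,::-1])
E
python3 go.py "[(460,242,48,-.119),(460,242,-9.5,-.119)]"
```

```text
t 9.15 pos [622.7 178.4  47.5] rpy [-3.1405e+00 -2.2000e-03 -1.0000e-04] F [ 0.1  0.9 -1.8] open 0.638
(460, 242, 48, -0.119) turn [-0.07 -0.12  6.81] shift [-162.7  -63.6   -0.8] dist 175.0
(460, 242, -9.5, -0.119) turn [-0.07 -0.12  6.81] shift [-162.8  -63.5   56.7] dist 184.0
```

View pics/w6.png

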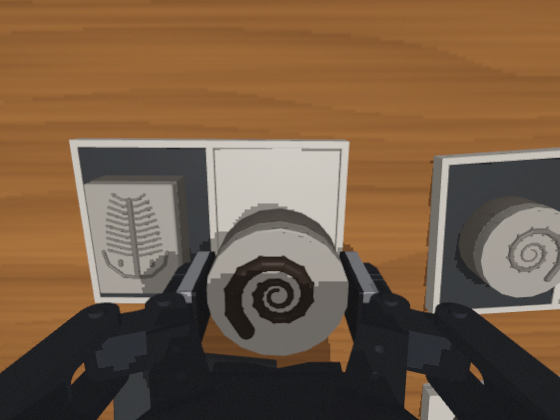

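Call:
{"api": "play_rows", "payload": {
  "moves": [
    [[0,0,1],[-12,-5,0],0.5],
    [[0,0,2],[-36,-14,0],0.5],
    [[0,0,3.4],[-68,-26,0],0.5],
    [[0,0,5],[-100,-39,0],0.5],
    [[0,0,6],[-132,-51,0],0.5],
    [[0,0,6.8],[-152,-60,0],0.5],
    [[0,0,6.8],[-162,-63.5,0],0.5],
    [[0,0,6.8],[-163,-63.5,4],0.5],
    [[0,0,6.8],[-163,-63.5,16],0.5],
    [[0,0,6.8],[-163,-63.5,30],0.5],
    [[0,0,6.8],[-163,-63.5,43],0.5],
    [[0,0,6.8],[-163,-63.5,50],0.5],
    [[0,0,6.8],[-163,-63.5,54],0.5],
    [[0,0,6.8],[-163,-63.5,55.5],0.5],
    [[0,0,6.8],[-163,-63.5,56.5],0.5],
    [[0,0,6.8],[-163,-63.5,57.2],0.5],
    [[0,0,6.8],[-163,-63.5,57.8],0.5],
    [[0,0,6.8],[-163,-63.5,57.8],0.5]
  ]
}}

```text
clock: 10.95
eef_pos: [460.0, 242.1, -10.4]
tcp_rot: [-3.14, -0.002, -0.119]
contact_force: [-0.0, 0.7, -2.1]
opening: 0.638
```

```bash
python3 go.py "[(460,242,-11,-.119)]"
```

```text
t 10.95 pos [460.  242.1 -10.4] rpy [-3.140e+00 -2.500e-03 -1.187e-01] F [-0.   0.7 -2.1] open 0.638
(460, 242, -11, -0.119) turn [-0.09 -0.14  0.02] shift [0.  0.1 0.6] dist 1.0
```

Call:
{"api": "play_rows", "payload": {
  "moves": [
    [[0,0,0],[0,0,0.4],0.5],
    [[0,0,0],[0,0,0.8],0.5],
    [[0,0,0],[0,0,1.2],0.5],
    [[0,0,0],[0,0,1.2],0.5]
  ]
}}

```text
clock: 11.35
eef_pos: [460.1, 242.2, -10.6]
tcp_rot: [-3.14, -0.003, -0.119]
contact_force: [-4.1, -1.6, 12.8]
opening: 0.641
```

Call:
{"api": "play_rows", "payload": {
  "moves": [
    [[0,0,0],[0,0,0],0.8],
    [[0,0,0],[0,0,0],0.8],
    [[0,0,0],[0,0,0],0.8],
    [[0,0,0],[0,0,-6],0.8],
    [[0,0,0],[0,0,-25],0.78],
    [[0,0,0],[0,0,-55],0.78],
    [[0,0,0],[0,0,-90],0.78],
    [[0,0,0],[0,0,-110],0.78],
    [[0,0,0],[0,0,-110],0.78]
  ]
}}

```text
clock: 12.25
eef_pos: [461.7, 243.0, 102.6]
tcp_rot: [-3.137, -0.007, -0.119]
contact_force: [-0.5, -0.3, 0.3]
opening: 0.786
```

```bash
python3 - <<'E'
from rig import r
from h import *
import pickle
s=r.sense(); f=r.grab_frame("wrist"); cv2.imwrite("pics/w7.png",f["color"][...,::-1]); pickle.dump((s,f),open("v7.pkl","wb"))
E
python3 go.py "[(634.9,-183.7,70,.171)]"
```

```text
t 12.3 pos [460.7 242.5 100.9] rpy [-3.138  -0.0053 -0.1187] F [ 0.8  0.2 -0.5] open 0.776
(634.9, -183.7, 70, 0.171) turn [ -0.16  -0.33 -16.6 ] shift [223.3 402.7  30.7] dist 461.0
```

View pics/w7.png

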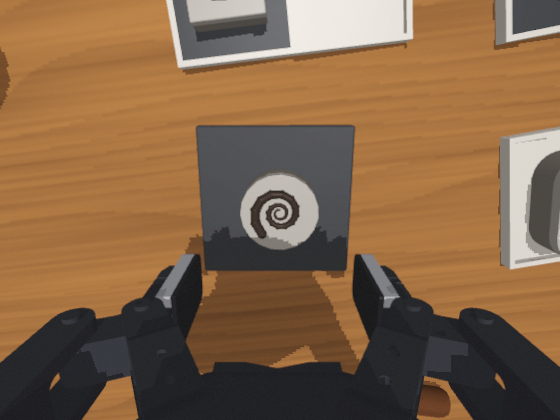

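Call:
{"api": "play_rows", "payload": {
  "moves": [
    [[-0.1,-0.3,-1],[15,27,0],0.78],
    [[-0.1,-0.3,-3],[40,72,0],0.78],
    [[-0.1,-0.3,-5],[64,116,0],0.78],
    [[-0.1,-0.3,-7],[88,160,2],0.78],
    [[-0.1,-0.3,-9],[112,204,4],0.78],
    [[-0.1,-0.3,-11],[137,248,6],0.78],
    [[-0.1,-0.3,-13],[161,292,8],0.78],
    [[-0.1,-0.3,-15],[186,336,10],0.78],
    [[-0.1,-0.3,-16.6],[210,380,10],0.78],
    [[-0.1,-0.3,-16.6],[223,402.7,10],0.78],
    [[-0.1,-0.3,-16.6],[223,402.7,10],0.78],
    [[-0.1,-0.3,-16.6],[223,402.7,10],0.78],
    [[-0.1,-0.3,-16.6],[223,402.7,10],0.78],
    [[-0.1,-0.3,-16.6],[223,402.7,10],0.78],
    [[-0.1,-0.3,-16.6],[223,402.7,10],0.78]
  ]
}}

```text
clock: 13.8
eef_pos: [634.3, -182.6, 90.7]
tcp_rot: [-3.141, -0.0, 0.172]
contact_force: [0.3, 0.5, 0.1]
opening: 0.779
```

```bash
python3 - <<'E'
from rig import r
from h import *
import pickle
s=r.sense(); f=r.grab_frame("wrist"); cv2.imwrite("pics/w8.png",f["color"][...,::-1]); pickle.dump((s,f),open("v8.pkl","wb"))
E
python3 go.py "[(634.9,-183.7,-8,.171)]"
```

```text
t 13.85 pos [ 634.4 -182.8   90.8] rpy [-3.1407e+00 -7.0000e-04  1.7230e-01] F [ 0.5 -0.3  0.1] open 0.779
(634.9, -183.7, -8, 0.171) turn [-0.05 -0.04  0.07] shift [ 0.3  1.1 98.8] dist 99.0
```

View pics/w8.png

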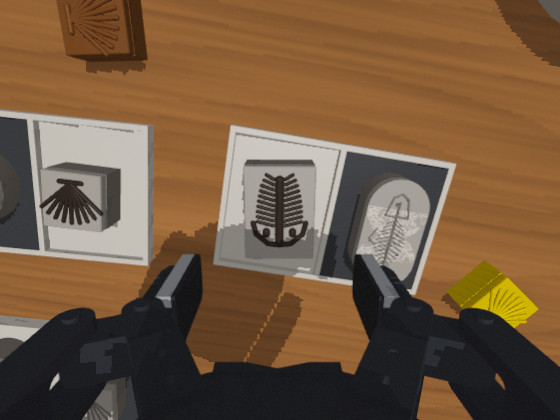

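Call:
{"api": "play_rows", "payload": {
  "moves": [
    [[0,0,0],[0.3,1.1,15],0.78],
    [[0,0,0],[0.3,1.1,40],0.78],
    [[0,0,0],[0.3,1.1,60],0.78],
    [[0,0,0],[0.3,1.1,78],0.78],
    [[0,0,0],[0.3,1.1,90],0.78],
    [[0,0,0],[0.3,1.1,96],0.78],
    [[0,0,0],[0.3,1.1,98.8],0.78],
    [[0,0,0],[0.3,1.1,98.8],0.78],
    [[0,0,0],[0.3,1.1,98.8],0.78],
    [[0,0,0],[0.3,1.1,98.8],0.4],
    [[0,0,0],[0.3,1.1,98.8],0.4],
    [[0,0,0],[0.3,1.1,98.8],0.4],
    [[0,0,0],[0.3,1.1,98.8],0.4],
    [[0,0,0],[0.3,1.1,98.8],0.4],
    [[0,0,0],[0.3,1.1,98.8],0.4]
  ],
  "newtons": 45
}}

```text
clock: 15.35
eef_pos: [635.5, -183.8, -7.0]
tcp_rot: [-3.141, -0.002, 0.172]
contact_force: [-0.2, 0.5, 6.4]
opening: 0.551
```

```bash
python3 go.py "[(634.9,-183.7,60,.171)]"
```

```text
t 15.35 pos [ 635.5 -183.8   -7. ] rpy [-3.1411e+00 -1.9000e-03  1.7220e-01] F [-0.2  0.5  6.4] open 0.551
(634.9, -183.7, 60, 0.171) turn [-0.03 -0.11  0.07] shift [ -0.5  -0.2 -67. ] dist 67.0
```

Call:
{"api": "play_rows", "payload": {
  "moves": [
    [[0,0,0],[0,0,-3],0.4],
    [[0,0,0],[0,0,-10],0.4],
    [[0,0,0],[0,0,-22],0.4],
    [[0,0,0],[0,0,-36],0.4],
    [[0,0,0],[0,0,-50],0.4],
    [[0,0,0],[0,0,-58],0.4],
    [[0,0,0],[0,0,-60],0.4],
    [[0,0,0],[0,0,-60],0.4]
  ]
}}

```text
clock: 16.15
eef_pos: [635.6, -183.9, 53.5]
tcp_rot: [-3.141, -0.003, 0.172]
contact_force: [-0.2, 0.4, -2.3]
opening: 0.55
```

```bash
python3 - <<'E'
from rig import r
from h import *
import pickle
s=r.sense(); f=r.grab_frame("wrist"); cv2.imwrite("pics/w9.png",f["color"][...,::-1]); pickle.dump((s,f),open("v9.pkl","wb"))
E
python3 go.py "[(621,178.8,53,-.005),(621,178.8,-6.5,-.005)]"
```

```text
t 16.2 pos [ 635.2 -183.8   52.9] rpy [-3.1411e+00 -1.7000e-03  1.7210e-01] F [ 0.6 -0.4 -3.7] open 0.551
(621, 178.8, 53, -0.005) turn [-0.04 -0.1  10.15] shift [ 4.810e+01 -3.597e+02  2.000e-01] dist 363.0
(621, 178.8, -6.5, -0.005) turn [-0.04 -0.1  10.15] shift [  48.  -359.7   59.7] dist 368.0
```

View pics/w9.png

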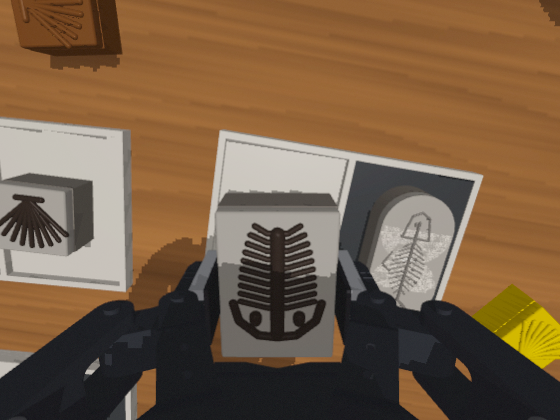

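```bash
cat >> h.py <<'E'
def intool(px,f,ztool):
    T=f["T_tool_cam"]; a=cv2.undistortPoints(np.array(px,float)[:,None],f["K"],np.array([f["k1"],0,0,0.]))[:,0]
    d=np.c_[a,np.ones(len(a))]@T[:3,:3].T; c=T[:3,3]; return (c+d*((ztool-c[2])/d[:,2])[:,None])[:,:2]
E
python3 - <<'E'
from h import *; import pickle
s,f=pickle.load(open("v9.pkl","rb")); Q=intool([(217.5,207.5),(338.5,207),(334,356),(222,356)],f,-43); print(Q.round(1).tolist(),Q.mean(0))
s,f=pickle.load(open("v8.pkl","rb"));
from fit import place
Q=unproj([(246,166.5),(315,166.5),(314,261),(243,261)],36,f,s); print(Q.round(1).tolist(),Q.mean(0))
E
```

```text
[[34.1, -22.0], [34.3, 23.4], [-32.5, 24.8], [-32.5, -23.4]] [0.83227285 0.7091894 ]
[[663.3, -157.3, 36.0], [671.0, -201.6, 36.0], [605.0, -214.5, 36.0], [596.4, -165.0, 36.0]] [ 633.92511688 -184.57851241   36.        ]
```

Call:
{"api": "play_rows", "payload": {
  "moves": [
    [[0,-0.1,0.4],[2,-14,0],0.4],
    [[0,-0.1,1],[6,-42,0],0.4],
    [[0,-0.1,2],[11,-80,0],0.4],
    [[0,-0.1,3.3],[16,-120,0],0.4],
    [[0,-0.1,4.6],[21,-160,0],0.4],
    [[0,-0.1,6],[27,-200,0],0.4],
    [[0,-0.1,7.3],[32,-240,0],0.4],
    [[0,-0.1,8.5],[37,-280,0],0.4],
    [[0,-0.1,9.5],[42,-315,0],0.4],
    [[0,-0.1,10.15],[46,-342,0],0.4],
    [[0,-0.1,10.15],[47.5,-355,0],0.4],
    [[0,-0.1,10.15],[47.5,-359.7,0],0.4],
    [[0,-0.1,10.15],[47.5,-359.7,0],0.4],
    [[0,-0.1,10.15],[47.5,-359.7,15],0.4],
    [[0,-0.1,10.15],[47.5,-359.7,35],0.4],
    [[0,-0.1,10.15],[47.5,-359.7,48],0.4],
    [[0,-0.1,10.15],[47.5,-359.7,52],0.4],
    [[0,-0.1,10.15],[47.5,-359.7,52],0.4]
  ]
}}

```text
clock: 18.0
eef_pos: [619.9, 178.0, 0.1]
tcp_rot: [-3.141, 0.002, -0.006]
contact_force: [1.1, -1.0, -3.0]
opening: 0.549
```

```bash
python3 go.py "[(620.5,178.8,-6.3,-.005)]"
```

```text
t 18.0 pos [6.199e+02 1.780e+02 1.000e-01] rpy [-3.1415e+00  1.9000e-03 -5.8000e-03] F [ 1.1 -1.  -3. ] open 0.549
(620.5, 178.8, -6.3, -0.005) turn [-0.01  0.11 -0.04] shift [ 0.6 -0.8  6.4] dist 6.0
```

Call:
{"api": "play_rows", "payload": {
  "moves": [
    [[0,0,0],[0.3,-0.8,2],0.4],
    [[0,0,0],[0.3,-0.8,4],0.4],
    [[0,0,0],[0.3,-0.8,5.5],0.4],
    [[0,0,0],[0.3,-0.8,6.2],0.4],
    [[0,0,0],[0.3,-0.8,6.2],0.4]
  ]
}}

```text
clock: 18.5
eef_pos: [620.3, 178.8, -6.0]
tcp_rot: [-3.141, 0.002, -0.006]
contact_force: [-0.6, -0.2, -2.5]
opening: 0.552
```

```bash
python3 go.py "[(620.5,178.8,-7,-.005)]"
```

```text
t 18.5 pos [620.3 178.8  -6. ] rpy [-3.1414e+00  1.7000e-03 -5.7000e-03] F [-0.6 -0.2 -2.5] open 0.552
(620.5, 178.8, -7, -0.005) turn [-0.01  0.1  -0.04] shift [0.2 0.  1. ] dist 1.0
```

Call:
{"api": "play_rows", "payload": {
  "moves": [
    [[0,0,0],[0.2,0,0.4],0.4],
    [[0,0,0],[0.2,0,0.8],0.4],
    [[0,0,0],[0.2,0,1.2],0.4],
    [[0,0,0],[0.2,0,1.2],0.4]
  ]
}}

```text
clock: 18.9
eef_pos: [620.5, 178.9, -6.9]
tcp_rot: [-3.141, 0.002, -0.006]
contact_force: [-1.1, -0.0, 0.5]
opening: 0.557
```

Call:
{"api": "play_rows", "payload": {
  "moves": [
    [[0,0,0],[0,0,0.3],0.62],
    [[0,0,0],[0,0,0.3],0.7],
    [[0,0,0],[0,0,0],0.7],
    [[0,0,0],[0,0,0],0.7],
    [[0,0,0],[0,0,-6],0.7],
    [[0,0,0],[0,0,-25],0.7],
    [[0,0,0],[0,0,-55],0.7],
    [[0,0,0],[0,0,-90],0.7],
    [[0,0,0],[0,0,-100],0.7],
    [[0,0,0],[0,0,-100],0.7]
  ]
}}

```text
clock: 19.9
eef_pos: [622.0, 179.2, 95.3]
tcp_rot: [-3.14, -0.002, -0.006]
contact_force: [-0.5, 0.2, -0.3]
opening: 0.698
```

```bash
python3 - <<'E'
from rig import r
from h import *
import pickle
s=r.sense(); f=r.grab_frame("wrist"); cv2.imwrite("pics/w10.png",f["color"][...,::-1]); pickle.dump((s,f),open("v10.pkl","wb"))
E
python3 go.py "[(435.6,21.8,90,.026)]"
```

```text
t 19.95 pos [621.  178.9  93.6] rpy [-3.141e+00  3.000e-04 -5.600e-03] F [ 0.  -0.1 -1.4] open 0.698
(435.6, 21.8, 90, 0.026) turn [-0.03  0.02 -1.81] shift [-184.5  158.2    3.6] dist 243.0
```

View pics/w10.png

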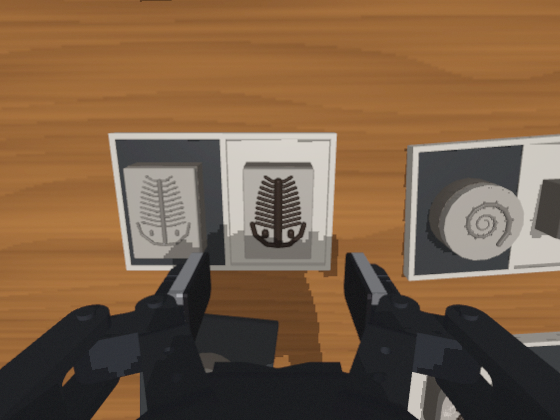

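Call:
{"api": "play_rows", "payload": {
  "moves": [
    [[0,0,0],[-12,10,0],0.7],
    [[0,0,-0.5],[-40,34,0],0.7],
    [[0,0,-1],[-74,64,0],0.7],
    [[0,0,-1.8],[-110,94,0],0.7],
    [[0,0,-1.8],[-146,125,0],0.7],
    [[0,0,-1.8],[-175,150,0],0.7],
    [[0,0,-1.8],[-184.5,158.2,3],0.7],
    [[0,0,-1.8],[-184.5,158.2,3],0.7],
    [[0,0,-1.8],[-184.5,158.2,3],0.7],
    [[0,0,-1.8],[-184.5,158.2,3],0.7]
  ]
}}

```text
clock: 20.95
eef_pos: [437.0, 22.4, 90.4]
tcp_rot: [-3.141, -0.0, 0.026]
contact_force: [0.6, 0.4, 0.8]
opening: 0.702
```

```bash
python3 - <<'E'
from rig import r
from h import *
import pickle
s=r.sense(); f=r.grab_frame("wrist"); cv2.imwrite("pics/w11.png",f["color"][...,::-1]); pickle.dump((s,f),open("v11.pkl","wb"))
E
python3 go.py "[(435.6,21.8,-7,.026)]"
```

```text
t 21.0 pos [436.8  22.5  90.5] rpy [-3.1409e+00 -3.0000e-04  2.6600e-02] F [0.4 0.3 0.7] open 0.7
(435.6, 21.8, -7, 0.026) turn [-0.04 -0.02  0.03] shift [-1.3  0.7 97.5] dist 97.0
```

View pics/w11.png

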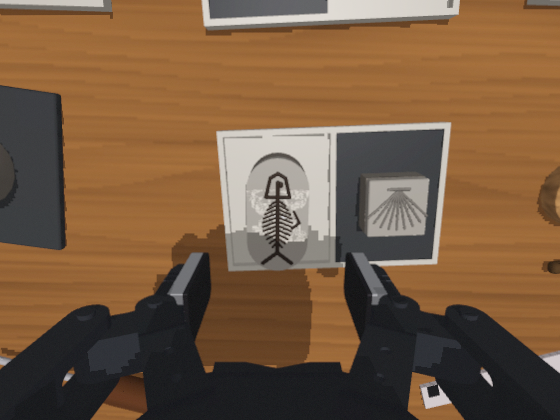

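Call:
{"api": "play_rows", "payload": {
  "moves": [
    [[0,0,0],[-1.3,0.7,15],0.7],
    [[0,0,0],[-1.3,0.7,40],0.7],
    [[0,0,0],[-1.3,0.7,60],0.7],
    [[0,0,0],[-1.3,0.7,78],0.7],
    [[0,0,0],[-1.3,0.7,90],0.7],
    [[0,0,0],[-1.3,0.7,95],0.7],
    [[0,0,0],[-1.3,0.7,97.5],0.7],
    [[0,0,0],[-1.3,0.7,97.5],0.7],
    [[0,0,0],[-1.3,0.7,97.5],0.7],
    [[0,0,0],[-1.3,0.7,97.5],0.35],
    [[0,0,0],[-1.3,0.7,97.5],0.35],
    [[0,0,0],[-1.3,0.7,97.5],0.35],
    [[0,0,0],[-1.3,0.7,97.5],0.35],
    [[0,0,0],[-1.3,0.7,97.5],0.35],
    [[0,0,0],[-1.3,0.7,97.5],0.35]
  ],
  "newtons": 45
}}

```text
clock: 22.5
eef_pos: [436.1, 21.8, -6.3]
tcp_rot: [-3.141, -0.001, 0.026]
contact_force: [-1.2, 0.5, 7.1]
opening: 0.485
```

Call:
{"api": "play_rows", "payload": {
  "moves": [
    [[0,0,0],[0,0,-3],0.35],
    [[0,0,0],[0,0,-10],0.35],
    [[0,0,0],[0,0,-22],0.35],
    [[0,0,0],[0,0,-36],0.35],
    [[0,0,0],[0,0,-50],0.35],
    [[0,0,0],[0,0,-58],0.35],
    [[0,0,0],[0,0,-60],0.35],
    [[0,0,0],[0,0,-60],0.35]
  ]
}}

```text
clock: 23.3
eef_pos: [436.2, 21.8, 54.1]
tcp_rot: [-3.141, -0.002, 0.026]
contact_force: [-0.6, 0.2, -2.2]
opening: 0.482
```

```bash
python3 - <<'E'
from rig import r
from h import *
import pickle
s=r.sense(); f=r.grab_frame("wrist"); cv2.imwrite("pics/w12.png",f["color"][...,::-1]); pickle.dump((s,f),open("v12.pkl","wb"))
E
python3 go.py "[(632.5,-183.1,53,.0035)]"
```

```text
t 23.35 pos [435.8  21.7  53.7] rpy [-3.1408e+00 -1.4000e-03  2.6300e-02] F [-0.4 -0.3 -2.1] open 0.485
(632.5, -183.1, 53, 0.0035) turn [-0.05 -0.08  1.31] shift [191.2 210.    0.8] dist 284.0
```

View pics/w12.png

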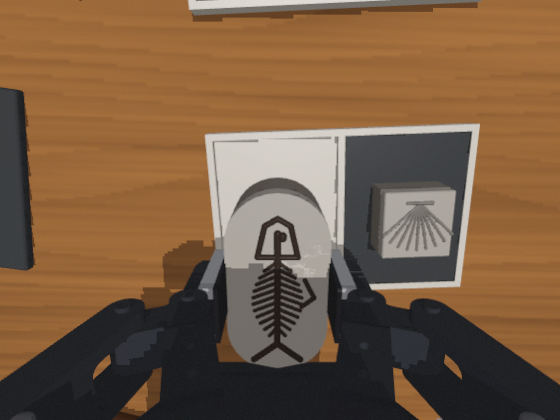

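Run:
```python
from h import *; import pickle
s,f=pickle.load(open("v12.pkl","rb")); Q=intool([(277,189),(277.5,367),(224.5,250),(331,250)],f,-42.3); print(Q.round(1).tolist())
```

```text
[[41.1, 0.3], [-38.8, 0.5], [16.6, -20.3], [16.6, 21.5]]
```

Call:
{"api": "play_rows", "payload": {
  "moves": [
    [[0,-0.1,0.2],[10,11,0],0.35],
    [[0,-0.1,0.5],[28,31,0],0.35],
    [[0,-0.1,0.8],[54,60,0],0.35],
    [[0,-0.1,1.3],[82,90,0],0.35],
    [[0,-0.1,1.3],[110,121,0],0.35],
    [[0,-0.1,1.3],[138,152,0],0.35],
    [[0,-0.1,1.3],[165,182,0],0.35],
    [[0,-0.1,1.3],[182,201,0],0.35],
    [[0,-0.1,1.3],[190.2,210,0],0.35],
    [[0,-0.1,1.3],[190.2,210,0],0.35],
    [[0,-0.1,1.3],[190.2,210,0],0.35],
    [[0,-0.1,1.3],[190.2,210,10],0.35],
    [[0,-0.1,1.3],[190.2,210,28],0.35],
    [[0,-0.1,1.3],[190.2,210,44],0.35],
    [[0,-0.1,1.3],[190.2,210,52],0.35],
    [[0,-0.1,1.3],[190.2,210,52],0.35],
    [[0,-0.1,1.3],[190.2,210,52],0.35]
  ]
}}

```text
clock: 25.05
eef_pos: [631.6, -182.9, 1.8]
tcp_rot: [-3.141, 0.0, 0.004]
contact_force: [0.2, -0.9, -2.2]
opening: 0.484
```

```bash
python3 go.py "[(631.5,-183.1,-5.5,.0035)]"
```

```text
t 25.05 pos [ 631.6 -182.9    1.8] rpy [-3.1407e+00  5.0000e-04  3.9000e-03] F [ 0.2 -0.9 -2.2] open 0.484
(631.5, -183.1, -5.5, 0.0035) turn [-0.05  0.03  0.02] shift [-0.1  0.2  7.3] dist 7.0
```

Call:
{"api": "play_rows", "payload": {
  "moves": [
    [[0,0,0],[0,0.2,2],0.35],
    [[0,0,0],[0,0.2,4],0.35],
    [[0,0,0],[0,0.2,5.5],0.35],
    [[0,0,0],[0,0.2,6.8],0.35],
    [[0,0,0],[0,0.2,7.4],0.35],
    [[0,0,0],[0,0.2,7.8],0.35],
    [[0,0,0],[0,0.2,7.8],0.35]
  ]
}}

```text
clock: 25.75
eef_pos: [631.6, -183.2, -6.1]
tcp_rot: [-3.141, 0.001, 0.004]
contact_force: [0.1, 0.3, -2.2]
opening: 0.479
```

Call:
{"api": "play_rows", "payload": {
  "moves": [
    [[0,0,0],[0,0,0.4],0.35],
    [[0,0,0],[0,0,0.8],0.35],
    [[0,0,0],[0,0,0.8],0.35]
  ]
}}

```text
clock: 26.05
eef_pos: [631.6, -183.2, -6.2]
tcp_rot: [-3.141, 0.0, 0.004]
contact_force: [-3.0, 1.3, 4.8]
opening: 0.483
```

Call:
{"api": "play_rows", "payload": {
  "moves": [
    [[0,0,0],[0,0,0],0.55],
    [[0,0,0],[0,0,0],0.65],
    [[0,0,0],[0,0,0],0.65],
    [[0,0,0],[0,0,0],0.65],
    [[0,0,0],[0,0,-6],0.65],
    [[0,0,0],[0,0,-25],0.65],
    [[0,0,0],[0,0,-55],0.65],
    [[0,0,0],[0,0,-90],0.68],
    [[0,0,0],[0,0,-100],0.68],
    [[0,0,0],[0,0,-100],0.68]
  ]
}}

```text
clock: 27.05
eef_pos: [633.0, -183.7, 96.0]
tcp_rot: [3.141, -0.003, 0.004]
contact_force: [0.1, -0.4, 0.0]
opening: 0.675
```

```bash
python3 - <<'E'
from rig import r
from h import *
import pickle
s=r.sense(); f=r.grab_frame("wrist"); cv2.imwrite("pics/w13.png",f["color"][...,::-1]); pickle.dump((s,f),open("v13.pkl","wb"))
E
python3 go.py "[(619.8,-43.9,90,.047)]"
```

```text
t 27.1 pos [ 631.9 -183.3   94.3] rpy [-3.1411e+00 -8.0000e-04  3.8000e-03] F [ 0.   0.6 -0.8] open 0.684
(619.8, -43.9, 90, 0.047) turn [-0.03 -0.04 -2.47] shift [ -11.6 -139.5    4.4] dist 140.0
```

View pics/w13.png

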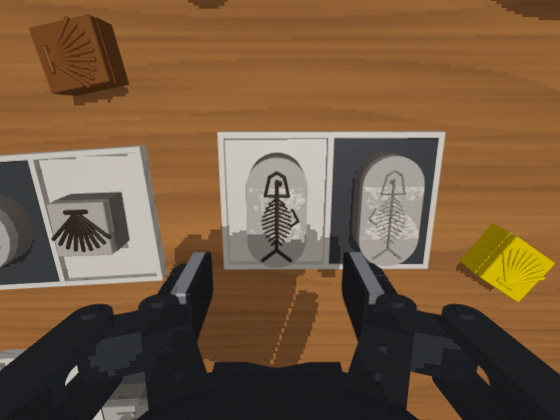

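Call:
{"api": "play_rows", "payload": {
  "moves": [
    [[0,0,0],[-1,-12,0],0.68],
    [[0,0,-1],[-3,-38,0],0.68],
    [[0,0,-2.5],[-6,-72,0],0.68],
    [[0,0,-2.5],[-9,-106,0],0.68],
    [[0,0,-2.5],[-11,-130,3],0.68],
    [[0,0,-2.5],[-11.6,-139.5,4],0.68],
    [[0,0,-2.5],[-11.6,-139.5,4],0.68],
    [[0,0,-2.5],[-11.6,-139.5,4],0.68],
    [[0,0,-2.5],[-11.6,-139.5,4],0.68]
  ]
}}

```text
clock: 28.0
eef_pos: [619.8, -44.9, 90.1]
tcp_rot: [-3.141, -0.001, 0.047]
contact_force: [-0.5, 0.6, -0.3]
opening: 0.683
```

```bash
python3 - <<'E'
from rig import r
from h import *
import pickle
s=r.sense(); f=r.grab_frame("wrist"); cv2.imwrite("pics/w14.png",f["color"][...,::-1]); pickle.dump((s,f),open("v14.pkl","wb"))
E
python3 go.py "[(619.8,-43.9,-7,.047)]"
```

```text
t 28.05 pos [619.9 -44.9  90.2] rpy [-3.1413e+00 -7.0000e-04  4.6400e-02] F [0.1 0.3 0.3] open 0.678
(619.8, -43.9, -7, 0.047) turn [-0.02 -0.04 -0.03] shift [-0.1 -1.  97.2] dist 97.0
```

View pics/w14.png

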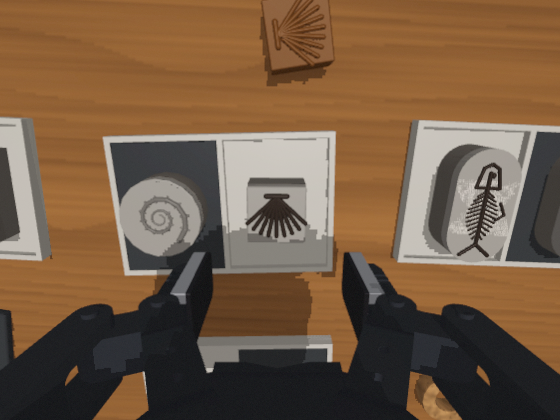

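Call:
{"api": "play_rows", "payload": {
  "moves": [
    [[0,0,0],[0,-1,15],0.68],
    [[0,0,0],[0,-1,40],0.68],
    [[0,0,0],[0,-1,60],0.68],
    [[0,0,0],[0,-1,78],0.68],
    [[0,0,0],[0,-1,90],0.68],
    [[0,0,0],[0,-1,95],0.68],
    [[0,0,0],[0,-1,97],0.68],
    [[0,0,0],[0,-1,97],0.68],
    [[0,0,0],[0,-1,97],0.68],
    [[0,0,0],[0,-1,97],0.33],
    [[0,0,0],[0,-1,97],0.33],
    [[0,0,0],[0,-1,97],0.33],
    [[0,0,0],[0,-1,97],0.33],
    [[0,0,0],[0,-1,97],0.33],
    [[0,0,0],[0,-1,97],0.33]
  ],
  "newtons": 45
}}

```text
clock: 29.55
eef_pos: [620.6, -44.0, -5.8]
tcp_rot: [-3.141, -0.002, 0.046]
contact_force: [-0.3, -0.3, 6.1]
opening: 0.457
```

Call:
{"api": "play_rows", "payload": {
  "moves": [
    [[0,0,0],[0,0,-3],0.33],
    [[0,0,0],[0,0,-10],0.33],
    [[0,0,0],[0,0,-22],0.33],
    [[0,0,0],[0,0,-36],0.33],
    [[0,0,0],[0,0,-50],0.33],
    [[0,0,0],[0,0,-58],0.33],
    [[0,0,0],[0,0,-60],0.33],
    [[0,0,0],[0,0,-60],0.33]
  ]
}}

```text
clock: 30.35
eef_pos: [620.6, -43.9, 54.7]
tcp_rot: [-3.142, -0.003, 0.046]
contact_force: [0.0, -0.1, -1.0]
opening: 0.455
```

```bash
python3 - <<'E'
from rig import r
from h import *
import pickle
s=r.sense(); f=r.grab_frame("wrist"); cv2.imwrite("pics/w15.png",f["color"][...,::-1]); pickle.dump((s,f),open("v15.pkl","wb"))
E
python3 go.py "[(438.8,20.9,53,.063)]"
```

```text
t 30.4 pos [620.2 -44.   54.1] rpy [-3.1415e+00 -1.9000e-03  4.6400e-02] F [-0.6 -0.6 -1.5] open 0.454
(438.8, 20.9, 53, 0.063) turn [-0.01 -0.11 -0.95] shift [-178.2  -73.2    0.8] dist 193.0
```

View pics/w15.png

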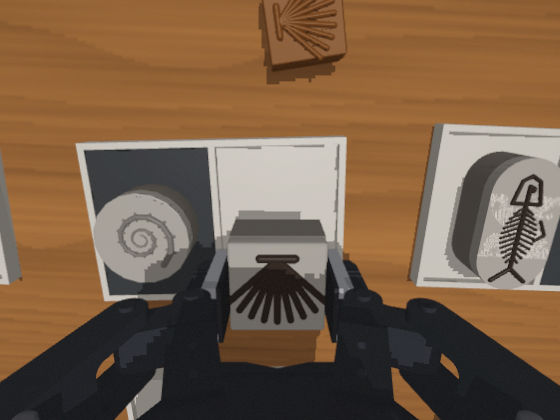

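Run:
```python
from h import *; import pickle
s,f=pickle.load(open("v15.pkl","rb")); Q=intool([(228.5,236.5),(327,236.5),(324,328.5),(231,328.5)],f,-41.8); print(Q.round(1).tolist(),Q.mean(0))
```

```text
[[22.0, -18.5], [22.0, 19.7], [-19.6, 20.2], [-19.6, -19.2]] [1.21919027 0.55185825]
```

Call:
{"api": "play_rows", "payload": {
  "moves": [
    [[0,-0.1,-0.2],[-10,-4,0],0.33],
    [[0,-0.1,-0.5],[-30,-12,0],0.33],
    [[0,-0.1,-1],[-60,-24,0],0.33],
    [[0,-0.1,-1],[-94,-38,0],0.33],
    [[0,-0.1,-1],[-126,-51,0],0.33],
    [[0,-0.1,-1],[-156,-64,0],0.33],
    [[0,-0.1,-1],[-174,-71,0],0.33],
    [[0,-0.1,-1],[-179.2,-73.2,0],0.33],
    [[0,-0.1,-1],[-179.2,-73.2,0],0.33],
    [[0,-0.1,-1],[-179.2,-73.2,0],0.33],
    [[0,-0.1,-1],[-179.2,-73.2,10],0.33],
    [[0,-0.1,-1],[-179.2,-73.2,28],0.33],
    [[0,-0.1,-1],[-179.2,-73.2,44],0.33],
    [[0,-0.1,-1],[-179.2,-73.2,52],0.33],
    [[0,-0.1,-1],[-179.2,-73.2,52],0.33],
    [[0,-0.1,-1],[-179.2,-73.2,52],0.33]
  ]
}}

```text
clock: 32.0
eef_pos: [438.2, 20.8, 1.7]
tcp_rot: [-3.142, 0.0, 0.064]
contact_force: [-0.5, 0.0, -1.8]
opening: 0.458
```

```bash
python3 go.py "[(437.7,20.9,-5.5,.063)]"
```

```text
t 32.0 pos [438.2  20.8   1.7] rpy [-3.1415e+00  1.0000e-04  6.3700e-02] F [-0.5  0.  -1.8] open 0.458
(437.7, 20.9, -5.5, 0.063) turn [-0.    0.    0.04] shift [-0.5 -0.2  7.2] dist 7.0
```

Call:
{"api": "play_rows", "payload": {
  "moves": [
    [[0,0,0],[-0.5,-0.2,2],0.33],
    [[0,0,0],[-0.5,-0.2,4],0.33],
    [[0,0,0],[-0.5,-0.2,5.5],0.33],
    [[0,0,0],[-0.5,-0.2,6.5],0.33],
    [[0,0,0],[-0.5,-0.2,7.1],0.33],
    [[0,0,0],[-0.5,-0.2,7.1],0.33],
    [[0,0,0],[-0.5,-0.2,7.1],0.33]
  ]
}}

```text
clock: 32.7
eef_pos: [437.7, 20.9, -5.4]
tcp_rot: [-3.142, 0.0, 0.064]
contact_force: [-0.4, -0.4, -1.0]
opening: 0.457
```

Call:
{"api": "play_rows", "payload": {
  "moves": [
    [[0,0,0],[0,0,0.4],0.33],
    [[0,0,0],[0,0,0.8],0.33],
    [[0,0,0],[0,0,0.8],0.33]
  ]
}}

```text
clock: 33.0
eef_pos: [437.8, 20.9, -5.9]
tcp_rot: [-3.141, -0.0, 0.064]
contact_force: [-2.0, 0.4, 6.1]
opening: 0.456
```

Touching; release, then look on the way to the pad.

Call:
{"api": "play_rows", "payload": {
  "moves": [
    [[0,0,0],[0,0,0],0.52],
    [[0,0,0],[0,0,0],0.62],
    [[0,0,0],[0,0,0],0.62],
    [[0,0,0],[0,0,0],0.62],
    [[0,0,0],[0,0,-6],0.62],
    [[0,0,0],[0,0,-25],0.62],
    [[0,0,0],[0,0,-55],0.7],
    [[0,0,0],[0,0,-90],0.8],
    [[0,0,0],[0,0,-100],0.8],
    [[0,0,0],[0,0,-100],0.8]
  ]
}}

```text
clock: 34.0
eef_pos: [439.1, 21.0, 95.8]
tcp_rot: [-3.142, -0.004, 0.064]
contact_force: [-0.5, 0.4, -0.8]
opening: 0.796
```

```bash
python3 - <<'E'
from rig import r
from h import *
import pickle
s=r.sense(); f=r.grab_frame("wrist"); cv2.imwrite("pics/w16.png",f["color"][...,::-1]); pickle.dump((s,f),open("v16.pkl","wb"))
s7,f7=pickle.load(open("v7.pkl","rb")); print(unproj([(279.5,211),(241,211),(318,211),(279,173),(279,249)],38,f7,s7).round(1).tolist())
E
python3 go.py "[(460,242,90,-.119)]"
```

```text
[[461.6, 241.3, 38.0], [464.8, 268.3, 38.0], [458.4, 214.2, 38.0], [488.6, 238.4, 38.0], [432.8, 245.0, 38.0]]
t 34.05 pos [438.1  20.9  94.5] rpy [-3.1415e+00 -1.6000e-03  6.3700e-02] F [0.  0.2 0.3] open 0.798
(460, 242, 90, -0.119) turn [-1.000e-02 -9.000e-02  1.047e+01] shift [  35.9 -219.2    4.6] dist 222.0
```

View pics/w16.png

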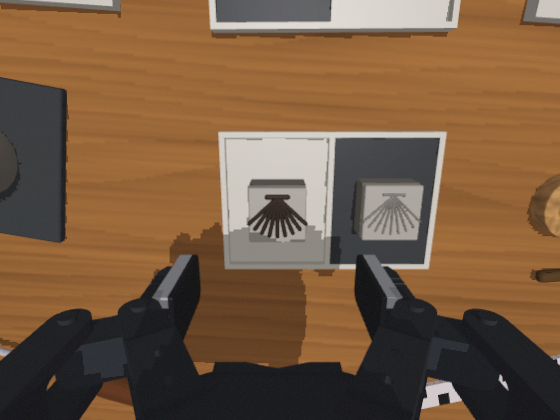

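Call:
{"api": "play_rows", "payload": {
  "moves": [
    [[0,0,1],[2,-12,0],0.8],
    [[0,0,3],[6,-38,0],0.8],
    [[0,0,5],[12,-75,0],0.8],
    [[0,0,7],[18,-112,0],0.8],
    [[0,0,9],[24,-149,0],0.8],
    [[0,0,10.5],[30,-186,0],0.8],
    [[0,0,10.5],[35,-210,0],0.8],
    [[0,0,10.5],[36.5,-219,4],0.8],
    [[0,0,10.5],[36.5,-219,4],0.8],
    [[0,0,10.5],[36.5,-219,4],0.8],
    [[0,0,10.5],[36.5,-219,4],0.8]
  ]
}}

```text
clock: 35.15
eef_pos: [460.1, 240.5, 90.1]
tcp_rot: [3.141, -0.001, -0.12]
contact_force: [0.5, -0.1, 1.1]
opening: 0.802
```

```bash
python3 - <<'E'
from rig import r
from h import *
import pickle
s=r.sense(); f=r.grab_frame("wrist"); cv2.imwrite("pics/w17.png",f["color"][...,::-1]); pickle.dump((s,f),open("v17.pkl","wb"))
E
python3 go.py "[(460.7,241.8,-6,-.119)]"
```

```text
t 35.2 pos [460.3 240.6  90.4] rpy [ 3.1414e+00 -1.0000e-03 -1.2070e-01] F [-0.1 -0.9  0.3] open 0.798
(460.7, 241.8, -6, -0.119) turn [ 0.01 -0.06 -0.1 ] shift [ 0.1 -1.2 96.4] dist 96.0
```

View pics/w17.png

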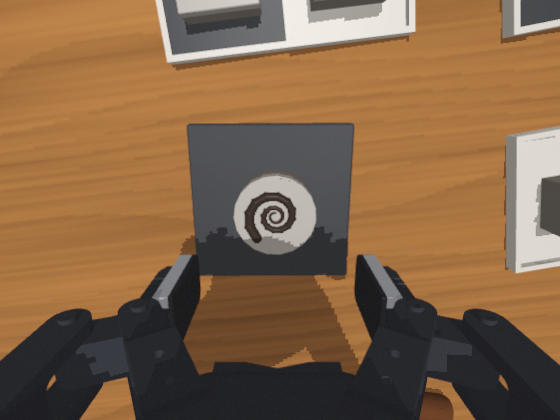

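Call:
{"api": "play_rows", "payload": {
  "moves": [
    [[0,0,-0.1],[0,-1.2,15],0.8],
    [[0,0,-0.1],[0,-1.2,40],0.8],
    [[0,0,-0.1],[0,-1.2,60],0.8],
    [[0,0,-0.1],[0,-1.2,78],0.8],
    [[0,0,-0.1],[0,-1.2,90],0.8],
    [[0,0,-0.1],[0,-1.2,94],0.8],
    [[0,0,-0.1],[0,-1.2,96.4],0.8],
    [[0,0,-0.1],[0,-1.2,96.4],0.8],
    [[0,0,-0.1],[0,-1.2,96.4],0.8],
    [[0,0,-0.1],[0,-1.2,96.4],0.5],
    [[0,0,-0.1],[0,-1.2,96.4],0.5],
    [[0,0,-0.1],[0,-1.2,96.4],0.5],
    [[0,0,-0.1],[0,-1.2,96.4],0.5],
    [[0,0,-0.1],[0,-1.2,96.4],0.5],
    [[0,0,-0.1],[0,-1.2,96.4],0.5]
  ],
  "newtons": 45
}}

```text
clock: 36.7
eef_pos: [461.0, 242.0, -5.0]
tcp_rot: [-3.141, -0.002, -0.119]
contact_force: [-1.1, -0.9, 8.3]
opening: 0.639
```

Call:
{"api": "play_rows", "payload": {
  "moves": [
    [[0,0,0],[0,0,-3],0.5],
    [[0,0,0],[0,0,-10],0.5],
    [[0,0,0],[0,0,-22],0.5],
    [[0,0,0],[0,0,-36],0.5],
    [[0,0,0],[0,0,-50],0.5],
    [[0,0,0],[0,0,-58],0.5],
    [[0,0,0],[0,0,-60],0.5],
    [[0,0,0],[0,0,-60],0.5]
  ]
}}

```text
clock: 37.5
eef_pos: [461.1, 242.1, 55.5]
tcp_rot: [-3.141, -0.003, -0.119]
contact_force: [0.5, -0.8, -1.0]
opening: 0.636
```

```bash
python3 - <<'E'
from rig import r
from h import *
import pickle
s=r.sense(); f=r.grab_frame("wrist"); cv2.imwrite("pics/w18.png",f["color"][...,::-1]); pickle.dump((s,f),open("v18.pkl","wb"))
E
python3 go.py "[(619.1,-45.2,53,.069)]"
```

```text
t 37.55 pos [460.8 242.   55. ] rpy [-3.1412e+00 -2.0000e-03 -1.1880e-01] F [ 0.2  0.  -1.1] open 0.639
(619.1, -45.2, 53, 0.069) turn [-1.000e-02 -1.200e-01 -1.076e+01] shift [191.2 266.4   2.3] dist 328.0
```

View pics/w18.png

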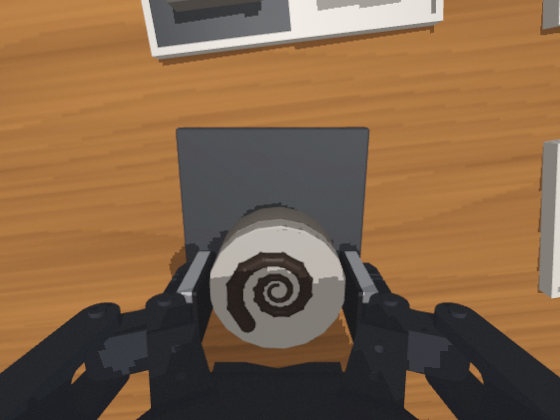

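Run:
```python
from h import *; import pickle
s,f=pickle.load(open("v18.pkl","rb")); Q=intool([(277.5,220.5),(277.5,347.5)],f,-43); print(Q.round(1).tolist())
```

```text
[[29.0, 0.5], [-28.1, 0.5]]
```

Call:
{"api": "play_rows", "payload": {
  "moves": [
    [[0,-0.1,-0.5],[8,11,0],0.5],
    [[0,-0.1,-1.5],[24,34,0],0.5],
    [[0,-0.1,-3],[47,66,0],0.5],
    [[0,-0.1,-4.5],[70,98,0],0.5],
    [[0,-0.1,-6],[93,130,0],0.5],
    [[0,-0.1,-7.5],[116,162,0],0.5],
    [[0,-0.1,-9],[139,194,0],0.5],
    [[0,-0.1,-10.7],[162,226,0],0.5],
    [[0,-0.1,-10.7],[180,252,0],0.5],
    [[0,-0.1,-10.7],[190.7,266.4,0],0.5],
    [[0,-0.1,-10.7],[190.7,266.4,0],0.5],
    [[0,-0.1,-10.7],[190.7,266.4,0],0.5],
    [[0,-0.1,-10.7],[190.7,266.4,12],0.5],
    [[0,-0.1,-10.7],[190.7,266.4,30],0.5],
    [[0,-0.1,-10.7],[190.7,266.4,46],0.5],
    [[0,-0.1,-10.7],[190.7,266.4,54],0.5],
    [[0,-0.1,-10.7],[190.7,266.4,54],0.5],
    [[0,-0.1,-10.7],[190.7,266.4,54],0.5]
  ]
}}

```text
clock: 39.35
eef_pos: [618.7, -44.9, 1.2]
tcp_rot: [-3.141, -0.0, 0.068]
contact_force: [-0.4, 0.8, -1.1]
opening: 0.634
```

```bash
python3 go.py "[(618.6,-45.2,-6.5,.069)]"
```

```text
t 39.35 pos [618.7 -44.9   1.2] rpy [-3.1414 -0.      0.0683] F [-0.4  0.8 -1.1] open 0.634
(618.6, -45.2, -6.5, 0.069) turn [-0.01 -0.   -0.04] shift [-0.1  0.3  7.7] dist 8.0
```

Call:
{"api": "play_rows", "payload": {
  "moves": [
    [[0,0,0],[0,0.3,2],0.5],
    [[0,0,0],[0,0.3,4],0.5],
    [[0,0,0],[0,0.3,6],0.5],
    [[0,0,0],[0,0.3,7],0.5],
    [[0,0,0],[0,0.3,7.6],0.5],
    [[0,0,0],[0,0.3,7.6],0.5],
    [[0,0,0],[0,0.3,7.6],0.5]
  ]
}}

```text
clock: 40.05
eef_pos: [618.7, -45.2, -6.3]
tcp_rot: [-3.141, -0.0, 0.068]
contact_force: [0.1, 0.2, -1.7]
opening: 0.638
```

Call:
{"api": "play_rows", "payload": {
  "moves": [
    [[0,0,0],[0,0,0.4],0.5],
    [[0,0,0],[0,0,0.8],0.5],
    [[0,0,0],[0,0,0.8],0.5]
  ]
}}

```text
clock: 40.35
eef_pos: [618.8, -45.2, -6.9]
tcp_rot: [-3.141, -0.0, 0.068]
contact_force: [-1.5, -0.1, 1.7]
opening: 0.638
```

Call:
{"api": "play_rows", "payload": {
  "moves": [
    [[0,0,0],[0,0,0.3],0.68],
    [[0,0,0],[0,0,0.3],0.74],
    [[0,0,0],[0,0,0],0.74],
    [[0,0,0],[0,0,0],0.74],
    [[0,0,0],[0,0,-6],0.74],
    [[0,0,0],[0,0,-25],0.74],
    [[0,0,0],[0,0,-55],0.74],
    [[0,0,0],[-10,0,-95],0.74],
    [[0,0,0],[-25,-20,-140],0.8],
    [[0,0,0],[-40,-30,-180],0.9],
    [[0,0,4],[-50,-40,-220],1],
    [[0,0,4],[-58,-45,-260],1],
    [[0,0,4],[-58,-45,-266],1],
    [[0,0,4],[-58,-45,-266],1],
    [[0,0,4],[-58,-45,-266],1]
  ]
}}

```text
clock: 41.85
eef_pos: [557.3, -4.4, 258.2]
tcp_rot: [-3.141, 0.001, -0.002]
contact_force: [-0.2, 0.8, 0.1]
opening: 1.001
```

Run:
```python
from rig import r
from h import *
import pickle
s=r.sense(); f=r.grab_frame("wrist"); cv2.imwrite("pics/w19.png",f["color"][...,::-1]); pickle.dump((s,f),open("v19.pkl","wb"))
f=r.grab_frame("scene"); cv2.imwrite("pics/s19.png",f["color"][...,::-1]); print(s["eef_pos"],s["tcp_rot"])
```

```text
[557.2984992   -4.43750611 258.20645864] [-3.14142234e+00  9.42680865e-04 -1.55776337e-03]
```

View pics/w19.png

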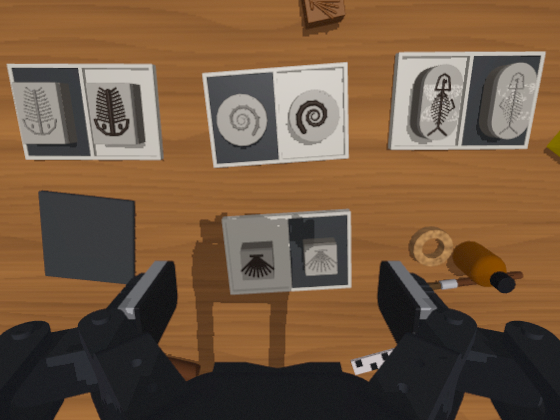

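View pics/s19.png

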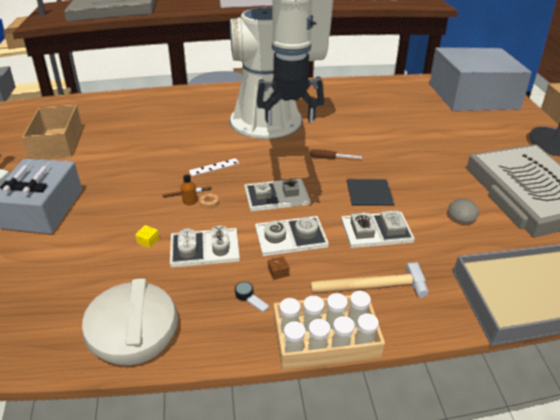

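Run:
```python
from fit import *; import pickle
o=pickle.load(open("poses.pkl","rb")); t=[]
for v,k in((10,"rect"),(13,"oval"),(16,"square"),(19,"round")):
    s,f=pickle.load(open(f"v{v}.pkl","rb")); im=cv2.resize(f["color"],None,fx=3,fy=3,interpolation=cv2.INTER_CUBIC).copy(); b=o["bay_"+k][0]
    draw(im,k,36,b,f,s); draw(im,"tray",12,o[k][0],f,s,col=(0,255,255))
    c=(proj([*b[:2],36],f,s)[0]*3).astype(int); t.append(im[c[1]-140:c[1]+140,c[0]-190:c[0]+190])
cv2.imwrite("pics/chk.png",np.vstack([np.hstack(t[:2]),np.hstack(t[2:])])[...,::-1])
```

```text
(no output)
```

View pics/chk.png

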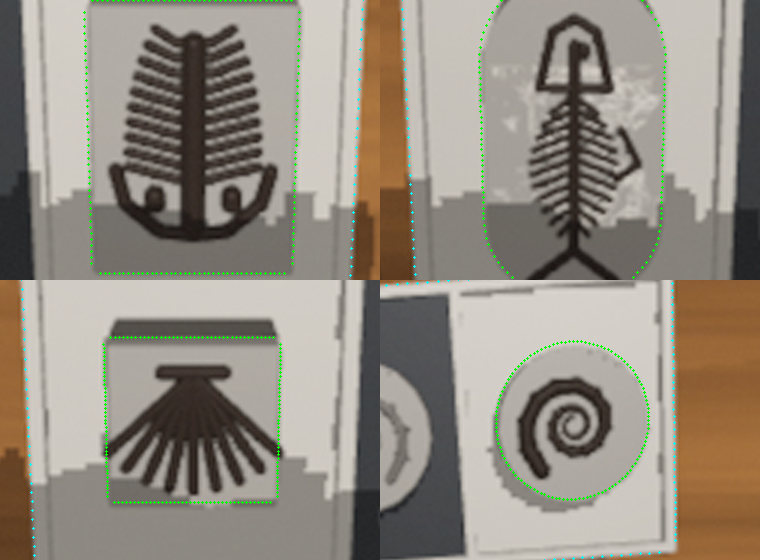

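All four stones lie within about 1 mm of the bay centres, so I'm handing in.

Run:
```python
from rig import r
print(r.sense()["clock"]); print(r.sign_off())
```

```text
41.95
the job is handed in; nothing more can be done
None
```

All four stones are in their own trays and the job is handed in at about 42 s. I parked the ammonite stone on the pad, moved the trilobite, fish and shell stones to their trays, then set the ammonite stone into its own. I lowered each stone until it touched and only then let go; the highest force I read was about 13 N, when the ammonite stone touched the pad.

- **Position:** in the last close-ups, all four outlines match the bay centres to about 1 mm. The stones lie flat with the fossil up, and the two longer ones lie lengthwise.
- **Surroundings:** the bottle is upright, and the pad is empty. The gripper was clear of everything, and I left the brown and yellow look-alikes alone.
- **What disagreed:** the fingertips turned out to end about 25 mm behind the reported TCP, not at it. Because of that, my first grasp closed on top of the ammonite stone with about 5 N. The stone did not move visibly, and I corrected the height for every later grasp.

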